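# Clear the gap, then slide the pot tray across to the engraving stop

## Robot

A 6-joint arm with a two-finger parallel gripper is mounted at the origin on the work surface. World frame = base frame: x ahead of the robot, y to its left, z up, the work surface at z = 0. Lengths are in m, angles in rad, forces in N, time in s.
With the tool pointing down it reaches from about 0.4 to 0.825 m from the base axis. Payload 7 kg.
Tool frame: the origin (TCP) lies midway between the tips of the shut fingers; the grasp point (between the pads) lies 19 mm behind it; y points along the fingers, z is the direction in which the jaws open and shut, and the axes are right-handed (so a half turn about y gives the same grasp; the last joint's range is limited). The gripper opens to 88 mm and grips with 3 to 60 N. Pads are 19 mm wide; open, the fingers measure 130 mm over their backs; the gripper's body (78 mm by 193 mm) begins 47 mm behind the grasp point.
Start: joints at [-0.885, 0.359, 0.012, 0, -1.224, -0.288], TCP at [0.261, -0.622, 0.227] pointing down, gripper open.
Joint ranges: [-3.07, 3.07], [-1.43, 2.12], [-1.02, 1.25], [-3.03, 1.67], [-3.05, -0], [-3.03, 3.03]. Speed limits (rad/s): [2.39, 2.39, 3.01, 3.14, 3.14, 3.14].

## Interface

Orientations are given as [roll, pitch, yaw] about the fixed x, y, z axes, in that order (R = Rz(yaw) Ry(pitch) Rx(roll)).
In Python, from station import arm gives the robot as it stands.
- The arm moves only by the tool move_arm, never from a script. Its argument "deltas" is a list of rows, each an object with "dp": the shift along the tool's x, y, z in mm, a list of three; "rotation": the turn, a rotation vector about the tool's x, y, z in degrees, a list of three. A call has 1 to 5 rows; each row shifts and turns the pose as measured when the row begins, along the tool's axes as they then stand; what a row does not reach is not made up. A row lasts 1/12 s, in which the tool goes at most 41.7 mm and 7.16 degrees, less where a joint would pass 70% of its speed; a pose out of reach is approached as far as the arm can. A call is refused whole if a number of a shift passes 41.7 or a number of a turn 7.16, either way. A call with a gripper value outside its range is refused whole. "jaw" is the closure in counts, from 0 (fully open) to 255 (shut), set as the call begins (left out, the last holds). The fingers move at their own pace and stop on an object; "squeeze" is the grip in N (left out, the last holds). Time passes only in rows, so rows that do not move let the fingers close. It gives the time, the measured TCP pose, the force and the opening at its end, in the units of the state.
- arm.get_state(): the state, without advancing time (a new reading comes with each control period).
- arm.grab_frame(name): name is "scene" or "top" or "wrist"; returns a dict with "pixels" (384x512x3 uint8, red, green, blue), "z_map" (384x512 float32, m along the optical axis (not along the pixel's ray), 0 where there is no reading), "fx", "fy", "cx", "cy" (pixels), "k1" (the pictures are not rectified: a ray, as slopes to the right and down, at radius r is drawn at 1 + k1 r^2 times it, then the intrinsics apply), "cam_to_world" (4x4, takes a point from camera to world coordinates); the wrist camera has in their place "mount" (4x4, takes a point from camera to tool coordinates, whose origin is the TCP and whose axes are the tool frame's). Camera axes: x right, y down, z forward; pixel columns grow to the right and rows downward; lengths in m; the calibration is good to about 2 mm. A picture is of the moment at which its call begins: read the wrist's pose just before it.
- arm.job_done(): hands the job in, once; it reports no verdict.
The state is a dict: "t": time; "q": joint angles; "qd": joint speeds; "joint_efforts": joint torques, N m; "eef_pos": TCP position; "ee_rot": TCP orientation; "force": force on the tool from outside, world axes, zero at the start; "moment": the same for the moment, N m; "width": finger opening in m.
Only numpy, scipy, OpenCV 4.12 (cv2) and the standard library are available. Lean on these libraries where they do the work, as an engineer would, in place of code of your own. Each camera call takes 0.05 s, during which the arm holds its last target.

## Task

The brass hoop standing in the gap between the two decks blocks the tray's way: lift it out by its rim and hang it on the J-hook. Then slide the tray with the brass pot by its red handle, under the green guard beam, straight across the gap and fully home against the end stop of the steel deck, staying on the decks; keep it level, because it is nose-heavy and will tip into the gap unless you hold its tail down. Keep the pot standing in the tray, let go of everything, and leave the small copper bowl, the copper jug and the amber jar where they are.

Things in the scene. Friction and masses are not known exactly. Their poses are not given: they have to be found in the camera images.
- station: Fixed double deck. Origin on the table in the gap; the tray travels along its y axis, towards -y. Wooden sending deck: top 70 mm high, x -80..120, y 70..340 mm. Open gap: y -40..70. Steel receiving deck: top 67 mm high, x -80..80, y -240..-40.
- beam (a point): Middle of the lower near edge of the green guard beam over the mouth of the steel deck (station y -14, 150 mm high). Beam: y -62..-14, 150 to 168 mm high, legs 78 mm either side of the middle; three thin bars 160 mm high run back from it to the stop. With the tray home the beam overhangs the handle (to tray y 131 mm), so a tool on it must lean back to +y, 40 to 45 deg from vertical.
- stop (a point): Foot of the dark end stop plate's face, at deck height (67 mm), station y -222 mm. The tray's nose must come up against it. Axes as station.
- rest (a point): Slot floor (36 mm high) of the wooden hoop rest in the gap, at station x 0, y 45 mm. The slot is 11.5 mm wide along y; cheek tops 60 mm high, below deck level.
- hoop: Flat brass hoop, 150 mm outside and 118 mm inside diameter (rim 16 mm radially), 10 mm thick, 160 g. Origin at its centre, y along its axis. It stands upright in the rest, axis along station y (may lean a few degrees), centre 111 mm high, top of rim 75 mm above that. Pinch the rim's top across its thickness only about 11 mm deep, leaving the inner edge free for the hook.
- hook: Fixed steel J-hook on a stand. Origin on the table below the middle of its bar. The level bar, 10 mm thick, upper side 255 mm high, lies along the hook's x axis; the free end points to -x and turns up at x -45 mm to 277 mm high; the post stands at x +70 mm, top 255 mm high.
- hook_seat (a point): Middle of the hook bar's upper side (255 mm above the table), axes as hook. A hung hoop rests its inner rim here: hoop centre 59 mm below, hoop axis along the bar.
- tray: Loose aluminium sled tray, pan 150 mm along y, 110 mm along x, walls 29 mm high, 0.3 kg. Origin: centre of the pan's underside, z up. The nose (-y end, underside turned up 9 mm over the last 13 mm) leads; red handle at the +y end. Starts on the wooden deck, nose towards the gap. With the pot it balances about 60 mm behind the nose, less than the 110 mm gap: hold the tail down.
- tray_nose (a point): Foremost point of the tray at the level of its underside: tray x 0, y -76.5, z 0 mm.
- tray_handle (a point): Grip point on the red handle, an upright fin 12 mm thick along the tray's x, from y 75 to 128 mm and z 14 to 54 mm in the tray's frame; the point is at x 0, y 115, z 36 mm. Grip it across its thickness. Axes as tray.
- pot: Round brass pot, 78 mm across, 50 mm tall, about 0.45 kg, loose, standing in the front of the tray. Origin at the centre of its underside.
- cup: Small copper bowl, 44 mm across, 36 mm tall, loose on the wooden deck's far (+x) edge; leave alone. Origin under its centre.
- jug: Copper jug, 84 mm across, 125 mm tall, loose on the table to the right; leave alone. Origin under its centre.
- jar: Amber jar, 60 mm across, 85 mm tall, loose on the table to the right; leave alone. Origin under its centre.
Not all that is in view belongs to the job. What is meant by the pot is not blue, purple or turquoise, and is the larger of those in its own colour.

How it is judged:
By the outcome, as a careful person would: the job done as asked, in the order asked, and still so for the second after the job is handed in, with the robot touching nothing.
It also fails if it takes over 61 s, if anything falls off the work surface, if the arm or the gripper's body presses on something with over 40 N, if the wrist force passes 120 N, or if a joint passes its speed limit or range.

## Working session

There is one attempt and no reset: what is moved stays moved. The work goes in short steps, Python scripts to look and compute and a tool call to move; the robot and the scene stay as the last step left them, time stands still between calls to the robot, and variables do not carry over. Pictures are saved under pics/ and viewed, and the job is handed in when it is done.

Besides the shell and the picture viewer there is one more tool, called after "Call:" as name(argument=value, ...), one argument or row to a line, values as JSON. move_arm: Moves the arm, as the interface text tells. Its arguments: {"type":"object","properties":{"deltas":{"type":"array","items":{"type":"object","properties":{"dp":{"type":"array","items":{"type":"number"}},"rotation":{"type":"array","items":{"type":"number"}}}}},"jaw":{"type":"number"},"squeeze":{"type":"number"}},"required":["deltas"]}

```bash
ls; mkdir -p pics; python3 - <<'E'
from station import arm
import cv2,numpy as np
s=arm.get_state();print({k:np.round(v,4).tolist() for k,v in s.items()})
for n in("scene","top","wrist"):
    f=arm.grab_frame(n)
    cv2.imwrite(f"pics/{n}0.png",cv2.cvtColor(f["pixels"],cv2.COLOR_RGB2BGR))
    np.savez(f"pics/{n}0.npz",**f)
    print(n,f["fx"],f["fy"],f["cx"],f["cy"],f["k1"]);print(np.round(f.get("cam_to_world",f.get("mount")),4), (f["z_map"]>0).mean())
E
```

```text
pics
{'t': 0.0, 'q': [-0.8849, 0.3594, 0.0111, -0.0004, -1.2241, -0.2881], 'qd': [0.0009, -0.0008, 0.0001, 0.0001, 0.0002, 0.0003], 'joint_efforts': [0.0015, -58.2719, 29.3057, 6.9972, 0.0069, -0.0002], 'eef_pos': [0.2613, -0.6219, 0.2256], 'ee_rot': [-1.5691, 0.0001, 0.3977], 'force': [0.4842, 0.5063, 0.5287], 'moment': [0.0035, 0.0469, -0.0283], 'width': 0.0878}
scene 492.6841697778613 492.6841697778613 250.60550831263447 191.1799371541908 0.07019209227788682
[[-0.8553  0.3913 -0.3397  1.0195]
 [ 0.5181  0.6598 -0.5443  0.6917]
 [ 0.0111 -0.6415 -0.767   1.2085]
 [ 0.      0.      0.      1.    ]] 0.9960378011067709
top 391.1025239374582 391.1025239374582 258.84656409955164 194.73821376563197 0.01928883251905842
[[-7.3000e-03 -9.9850e-01  5.4800e-02  5.0150e-01]
 [-1.0000e+00  7.3000e-03 -4.0000e-04 -4.4400e-02]
 [ 0.0000e+00 -5.4800e-02 -9.9850e-01  1.1474e+00]
 [ 0.0000e+00  0.0000e+00  0.0000e+00  1.0000e+00]] 0.9960988362630209
wrist 320.99179632752055 320.99179632752055 251.86220129257882 193.09921892148668 -0.006275555445961201
[[ 3.000e-04  9.556e-01  2.947e-01 -8.150e-02]
 [ 1.000e-04 -2.947e-01  9.556e-01 -1.580e-01]
 [ 1.000e+00 -3.000e-04 -2.000e-04  1.000e-04]
 [ 0.000e+00  0.000e+00  0.000e+00  1.000e+00]] 0.9961649576822916
```

View pics/scene0.png

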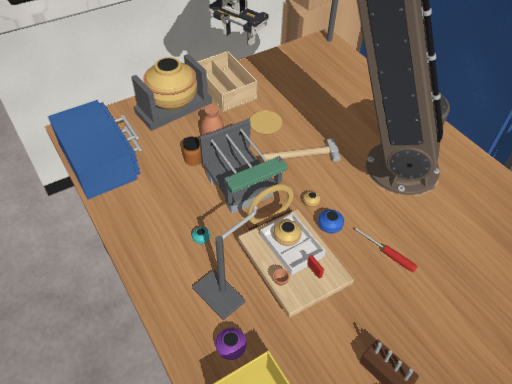

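View pics/top0.png

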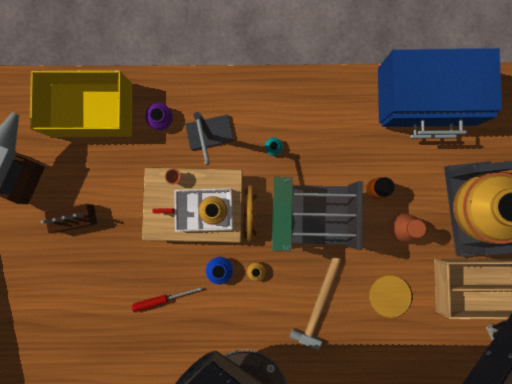

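View pics/wrist0.png

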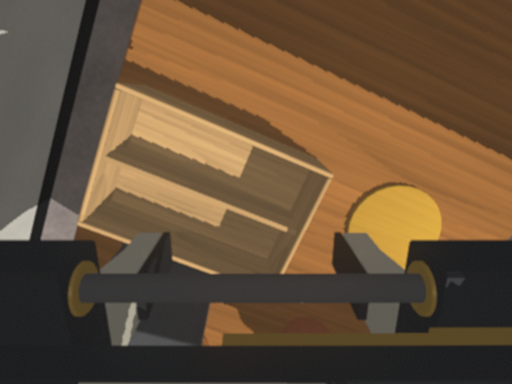

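The scene view shows the tray with its pot at (288,232), the red handle at (316,266), the hoop at (270,205), the hook at about (240,222) and the beam at (257,174). In the top view, the tray is at (205,211), the handle at (163,211), the hoop at (250,212), the hook bar at (203,140) and the beam at (283,213). Next I'll turn these into positions.

```bash
cat > h.py <<'E'
import numpy as np,cv2
from scipy.spatial.transform import Rotation as Ro
def und(f,u,v):
    xd=(np.asarray(u,float)-f["cx"])/f["fx"];yd=(np.asarray(v,float)-f["cy"])/f["fy"]
    x,y=xd,yd
    for _ in range(12):
        s=1+f["k1"]*(x*x+y*y);x,y=xd/s,yd/s
    return x,y
def pts(f,T=None):
    T=f["cam_to_world"] if T is None else T
    v,u=np.mgrid[:384,:512];x,y=und(f,u,v);z=f["z_map"]
    P=np.stack([x*z,y*z,z,np.ones_like(z)],-1)@np.asarray(T).T
    P=P[...,:3].copy();P[z<=0]=np.nan
    return P
def ray(f,u,v,zp,T=None):
    T=np.asarray(f["cam_to_world"] if T is None else T)
    x,y=und(f,u,v);d=np.stack([x,y,np.ones_like(x)],-1)@T[:3,:3].T;o=T[:3,3]
    return o+d*((zp-o[2])/d[...,2])[...,None]
def tool(s):
    T=np.eye(4);T[:3,:3]=Ro.from_euler('xyz',s["ee_rot"]).as_matrix();T[:3,3]=s["eef_pos"];return T
def load(n):
    d=np.load(f"pics/{n}.npz");return {k:(d[k] if d[k].ndim else d[k].item()) for k in d.files}
E
python3 - <<'E'
from h import *
for n in("top0","scene0"):
    f=load(n);P=pts(f);im=f["pixels"];hsv=cv2.cvtColor(im,cv2.COLOR_RGB2HSV)
    h,s,v=[hsv[...,i].astype(int) for i in range(3)]
    print(n)
    reg=(P[...,0]>0.2)&(P[...,0]<.85)&(abs(P[...,1])<.45)
    g=(h>60)&(h<90)&(s>90)&reg&(P[...,2]>.12)
    r=((h<6)|(h>174))&(s>170)&(v>90)&reg&(P[...,2]>.08)
    for nm,m in(("green",g),("red",r)):
        q=P[m];print(nm,m.sum(),np.nanmedian(q,0).round(4),np.nanpercentile(q,2,axis=0).round(4),np.nanpercentile(q,98,axis=0).round(4))
        k,l,st,c=cv2.connectedComponentsWithStats(m.astype(np.uint8))
        for i in range(1,k):
            if st[i,4]>8:
                qq=P[l==i];print('  ',st[i],np.nanmedian(qq,0).round(4))
                if nm=="green":
                    pp=cv2.minAreaRect((qq[:,:2]*1000).astype(np.float32));print(pp)
# wooden deck from top
f=load("top0");P=pts(f)
m=(abs(P[...,2]-.070)<.006)&(P[...,1]>0)&(P[...,1]<.4)
k,l,st,c=cv2.connectedComponentsWithStats(m.astype(np.uint8));i=1+st[1:,4].argmax();print(st[i])
q=P[l==i];print(np.median(q[:,2]),cv2.minAreaRect((q[:,:2]*1000).astype(np.float32)))
for nm,box in(("hook",(180,100,240,170)),("hoop",(235,175,265,250)),("tray",(140,165,245,245)),("stop",(340,175,370,250))):
    x0,y0,x1,y1=box;c=im=cv2.cvtColor(f["pixels"][y0:y1,x0:x1],cv2.COLOR_RGB2BGR)
    cv2.imwrite(f"pics/c_{nm}.png",cv2.resize(c,None,fx=6,fy=6,interpolation=cv2.INTER_CUBIC))
    zz=P[y0:y1,x0:x1,2];print(nm);print((zz[::6,::4]*1000).round().astype(int))
E
```

```text
top0
green 1214 [ 0.504  -0.1018  0.1693] [ 0.4224 -0.1249  0.1658] [ 0.5891 -0.0796  0.1729]
   [ 273  178   19   72 1214] [ 0.504  -0.1018  0.1693]
((508.165283203125, -102.38838958740234), (45.319801330566406, 177.48548889160156), 89.32493591308594)
red 79 [0.5194 0.2075 0.1248] [0.5142 0.1822 0.1214] [0.5224 0.2316 0.1289]
   [153 209  20   4  79] [0.5194 0.2075 0.1248]
scene0
green 37 [ 0.4717 -0.1021  0.1658] [ 0.4348 -0.1216  0.1613] [ 0.6009 -0.0749  0.1698]
   [267 164   5   4  10] [ 0.4626 -0.1025  0.1658]
((461.9668884277344, -103.6959228515625), (9.369860649108887, 9.289548873901367), 77.34947204589844)
red 172 [0.5234 0.2143 0.1172] [0.5145 0.1885 0.0909] [0.5262 0.236  0.1267]
   [308 256  15  22 172] [0.5234 0.2143 0.1172]
[ 142  168  100   74 4329]
0.0712295770863598 ((536.1797485351562, 140.2833251953125), (269.9471435546875, 200.0072021484375), 88.27796173095703)
hook
[[                   5                   -1                    2
                     3                    7                   -2
                     5                    0                    1
      
[... 14024 characters left out ...]
 88
                   136                  176                  186
                     5                   -1]
 [                 166                  164                  164
                   164                  180                  183
                     3                    2]
 [                  70                   67                   92
                   136                  179                  183
                     5                    1]
 [                   1                    5                    2
                   138 -9223372036854775808                  182
                     1                    5]]<stdin>:25: RuntimeWarning: invalid value encountered in cast
```

```bash
python3 - <<'E'
from h import *
f=load("scene0");c=cv2.cvtColor(f["pixels"][120:330,180:360],cv2.COLOR_RGB2BGR)
cv2.imwrite("pics/c_sc.png",cv2.resize(c,(720,840)[:2] if 0 else (514,600),interpolation=cv2.INTER_CUBIC))
f=load("top0");c=cv2.cvtColor(f["pixels"][100:260,135:375],cv2.COLOR_RGB2BGR)
cv2.imwrite("pics/c_tp.png",cv2.resize(c,(800,533),interpolation=cv2.INTER_CUBIC))
E
```

```text
(no output)
```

View pics/c_sc.png

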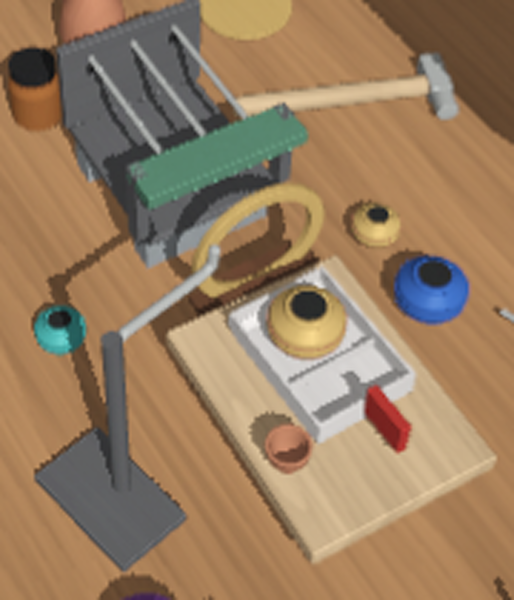

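View pics/c_tp.png

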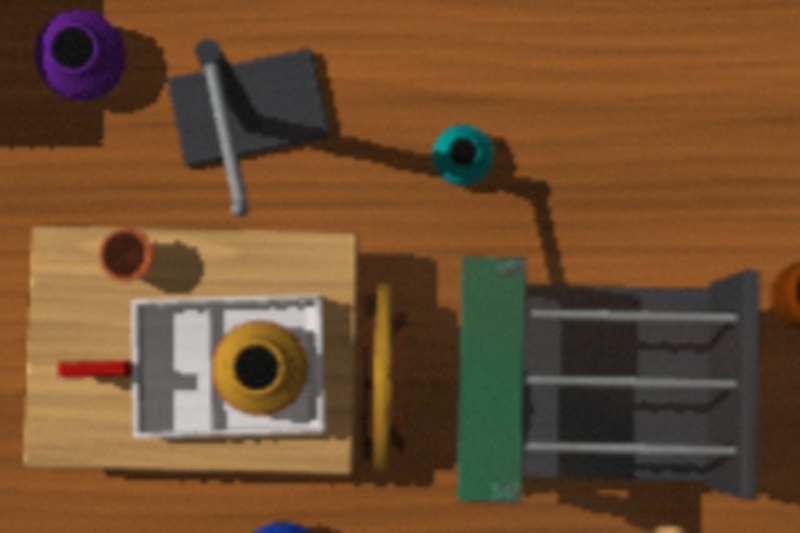

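Pot lookalikes in the scene view: brass pot in the tray (288,232), small brass pot on the table (312,198), blue (331,221), teal (200,235), purple (231,343), and the large urn in its stand (170,80). The pot to move is the brass one in the tray. Next I'll fit accurate frames.

```bash
python3 - <<'E'
from h import *
f=load("top0");P=pts(f);im=f["pixels"]
def line(p): # returns mean, dir
    vx,vy,x,y=cv2.fitLine(p.astype(np.float32),cv2.DIST_HUBER,0,0.0005,0.0001).ravel();return np.array([x,y]),np.array([vx,vy])
z=P[...,2]
# deck edges: per row transitions between z~70 and ~0 
m=(z>.045)&(z<.2)
def edge_x(rows,c0,c1,zp,hi=False):
    out=[]
    for r in rows:
        cc=[c for c in range(c0,c1) if m[r,c]!=m[r,c+1]]
        if len(cc)==1: out.append(ray(f,cc[0]+.5,r,zp)[:2])
    return np.array(out)
def edge_y(cols,r0,r1,zp):
    out=[]
    for c in cols:
        rr=[r for r in range(r0,r1) if m[r,c]!=m[r+1,c]]
        if len(rr)==1: out.append(ray(f,c,rr[0]+.5,zp)[:2])
    return np.array(out)
for nm,p in(("left",edge_x(range(172,238),136,150,.07)),("right(y70)",edge_x(range(174,240),238,246,.07)),("top(x120)",edge_y(range(148,236),160,176,.07)),("bot(x-80)",edge_y(range(148,236),234,250,.07)),
  ("beam+y",edge_x(range(182,246),268,280,.168)),("stop -y",edge_x(range(190,240),355,368,.183))):
    if len(p)>3:
        o,d=line(p);print(nm,len(p),o.round(4),np.degrees(np.arctan2(d[1],d[0])).round(2))
# hoop
q=(z>.13)&(np.indices(z.shape)[1]>240)&(np.indices(z.shape)[1]<262)&(np.indices(z.shape)[0]>175)&(np.indices(z.shape)[0]<250)
hp=P[q];o,d=line(hp[:,:2]);print("hoop",q.sum(),o.round(4),np.degrees(np.arctan2(d[1],d[0])).round(2),hp.min(0).round(4),hp.max(0).round(4))
# intensities of hoop columns
t=P[q&(z>.178)];print("hooptop",t.mean(0).round(4),len(t),t.min(0).round(4),t.max(0).round(4))
# hook
q=(z>.23)&(np.indices(z.shape)[1]>185)&(np.indices(z.shape)[1]<215)&(np.indices(z.shape)[0]<170)
hk=P[q];o,d=line(hk[:,:2]);print("hook",q.sum(),o.round(4),np.degrees(np.arctan2(d[1],d[0])).round(2));s=(hk[:,:2]-o)@d;print(s.min(),s.max(),(o+d*s.min()).round(4),(o+d*s.max()).round(4))
i=np.argsort(s);print(np.c_[s[i],hk[i,2]][::6].round(3).tolist())
ys,xs=np.nonzero(q);print(xs.min(),xs.max(),ys.min(),ys.max())
# handle
hsv=cv2.cvtColor(im,cv2.COLOR_RGB2HSV).astype(int);h,sa,v=hsv[...,0],hsv[...,1],hsv[...,2]
q=((h<6)|(h>174))&(sa>150)&(v>80)&(z>.1)&(np.indices(z.shape)[1]>140)&(np.indices(z.shape)[1]<190)
ys,xs=np.nonzero(q);hh=ray(f,xs,ys,.124);o,d=line(hh[:,:2]);s=(hh[:,:2]-o)@d;print("handle",o.round(4),np.degrees(np.arctan2(d[1],d[0])).round(2),(o+d*s.min()).round(4),(o+d*s.max()).round(4),xs.min(),xs.max(),ys.min(),ys.max())
# tray rim z~.099
q=(abs(z-.099)<.008)&(np.indices(z.shape)[1]>170)&(np.indices(z.shape)[1]<240)&(np.indices(z.shape)[0]>184)&(np.indices(z.shape)[0]<238)
r=cv2.minAreaRect((P[q][:,:2]*1000).astype(np.float32));print("tray rim",r, q.sum())
ys,xs=np.nonzero(q);r=cv2.minAreaRect((ray(f,xs,ys,.099)[:,:2]*1000).astype(np.float32));print("tray rim ray",r)
# pot
q=(z>.108)&(np.indices(z.shape)[1]>190)&(np.indices(z.shape)[1]<240)&(np.indices(z.shape)[0]>184)&(np.indices(z.shape)[0]<238)
ys,xs=np.nonzero(q);print("pot px",xs.mean(),ys.mean(),cv2.minEnclosingCircle(ray(f,xs,ys,.115)[:,:2].astype(np.float32)*1000))
E
```

```text
left 65 [0.5533 0.2744] -1.57
right(y70) 16 [0.5702 0.0035] -1.23
top(x120) 85 [0.6357 0.1271] 88.67
bot(x-80) 87 [0.4376 0.1766] 88.06
beam+y 63 [ 0.5075 -0.0774] -1.87
stop -y 48 [ 0.528  -0.2974] -1.25
hoop 226 [ 0.5114 -0.0193] -1.41 [ 0.4403 -0.0252  0.1307] [ 0.5829 -0.0133  0.1885]
hooptop [ 0.5123 -0.0189  0.1832] 102 [ 0.48   -0.0229  0.1785] [ 0.5443 -0.0151  0.1885]
hook 261 [0.6865 0.0866] 11.86
-0.06879852328195894 0.05889064164908022 [0.6191 0.0725] [0.7441 0.0987]
[[-0.069, 0.274], [-0.067, 0.271], [-0.064, 0.278], [-0.061, 0.276], [-0.055, 0.255], [-0.052, 0.253], [-0.049, 0.257], [-0.044, 0.252], [-0.042, 0.256], [-0.039, 0.253], [-0.035, 0.257], [-0.032, 0.255], [-0.03, 0.255], [-0.026, 0.255], [-0.024, 0.252], [-0.02, 0.254], [-0.017, 0.257], [-0.014, 0.255], [-0.01, 0.256], [-0.007, 0.257], [-0.005, 0.254], [-0.0, 0.254], [0.002, 0.257], [0.006, 0.254], [0.009, 0.256], [0.012, 0.255], [0.015, 0.254], [0.019, 0.255], [0.021, 0.253], [0.026, 0.259], [0.029, 0.256], [0.031, 0.257], [0.036, 0.256], [0.038, 0.252], [0.041, 0.256], [0.044, 0.239], [0.045, 0.244], [0.047, 0.255], [0.048, 0.258], [0.05, 0.255], [0.052, 0.244], [0.053, 0.257], [0.055, 0.254], [0.058, 0.253]]
193 208 112 164
handle [0.5185 0.2066] -88.04 [0.5177 0.2319] [0.5194 0.1823] 153 172 209 212
tray rim ((521.6341552734375, 107.46817779541016), (110.00628662109375, 153.46412658691406), 1.1757944822311401) 336
tray rim ray ((521.6497192382812, 107.79716491699219), (110.04761505126953, 154.9957733154297), 1.1445506811141968)
pot px 211.91013071895424 209.94117647058823 ((519.2274780273438, 78.85675048828125), 37.88521957397461)
```

```bash
cat >> h.py <<'E'
ST_O=np.array([.5107,-.0646]);ST_Y=np.radians(-1.5)
def st2w(x,y,z):
    c,s=np.cos(ST_Y),np.sin(ST_Y);return np.array([ST_O[0]+c*x-s*y,ST_O[1]+s*x+c*y,z])
def w2st(p):
    c,s=np.cos(ST_Y),np.sin(ST_Y);d=np.asarray(p)[...,:2]-ST_O;return np.stack([c*d[...,0]+s*d[...,1],-s*d[...,0]+c*d[...,1]],-1)
def ori(psi,lean=0): # deg
    return Ro.from_euler('xyz',[-90,0,psi],degrees=True)*Ro.from_rotvec([0,0,np.radians(lean)])
def delta(s,p,R):
    T=tool(s);d=T[:3,:3].T@(np.asarray(p)-T[:3,3])*1000
    rv=(Ro.from_matrix(T[:3,:3]).inv()*R).as_rotvec(degrees=True)
    print("dp tool mm",d.round(1),"rot deg",rv.round(2));return d,rv
def show(s): print("t",round(s["t"],2),"p",np.round(s["eef_pos"],4),"rpy",np.degrees(s["ee_rot"]).round(2),"F",np.round(s["force"],1),"w",round(s["width"],4),"q",np.round(s["q"],2))
E
python3 - <<'E'
from h import *
from station import arm
f=load("top0");P=pts(f)
for nm,(x0,y0,x1,y1) in dict(urn=(445,160,511,255),jug=(393,213,428,243),jar=(365,175,397,200),cup=(164,168,184,186)).items():
    q=P[y0:y1,x0:x1].reshape(-1,3);z=np.nanmax(q[:,2]);t=q[q[:,2]>z-.02];print(nm,z.round(3),t.mean(0).round(3))
q=P[168:187,164:184].reshape(-1,3);q=q[q[:,2]>.085];print("cup st",w2st(q).mean(0))
s=arm.get_state();show(s)
print("hoop top tgt",st2w(0,45.5e-3,.175))
delta(s,st2w(0,.0455,.25),ori(-1.5))
E
```

```text
urn 0.197 [ 0.522 -0.635  0.19 ]
jug 0.131 [ 0.469 -0.453  0.126]
jar 0.091 [ 0.58  -0.386  0.085]
cup 0.111 [0.612 0.189 0.103]
cup st [0.09530964 0.25638722]
t 0.15 p [ 0.2613 -0.622   0.2259] rpy [-8.993e+01  1.000e-02  2.278e+01] F [ 0.4  0.6 -0.1] w 0.0876 q [-0.88  0.36  0.01 -0.   -1.22 -0.29]
hoop top tgt [ 0.51189105 -0.01911559  0.175     ]
dp tool mm [464.5 -23.6 458.8] rot deg [-7.000e-02  2.428e+01 -2.000e-02]
```

Call:
move_arm(
  deltas=[
    {"dp":[0,-30,0],"rotation":[0,6,0]},
    {"dp":[0,-30,0],"rotation":[0,6,0]},
    {"dp":[0,0,30],"rotation":[0,6,0]},
    {"dp":[0,0,40],"rotation":[0,6,0]},
  ],
  jaw=130,
  squeeze=30,
)

```text
t: 0.48
eef_pos: [0.2525, -0.5547, 0.2824]
ee_rot: [-1.563, 0.007, -0.038]
force: [0.8, 0.6, 0.3]
width: 0.0664
```

Call:
move_arm(
  deltas=[
    {"dp":[15,0,37]},
    {"dp":[15,0,37]},
    {"dp":[15,0,37]},
    {"dp":[15,0,37]},
    {"dp":[15,0,37]},
  ],
)

```text
$.deltas[0]: bad value
```

Call:
move_arm(
  deltas=[
    {"dp":[15,0,37]},
    {"dp":[15,0,37]},
    {"dp":[15,0,37]},
    {"dp":[15,0,37]},
    {"dp":[15,0,37]},
  ],
)

```text
$.deltas[0]: bad value
```

```bash
python3 - <<'E'
from h import *
from station import arm
s=arm.get_state();show(s)
delta(s,st2w(0,.0455,.25),ori(-1.5))
E
```

```text
t 0.48 p [ 0.2525 -0.5547  0.2824] rpy [-89.54   0.41  -2.15] F [0.8 0.6 0.3] w 0.0664 q [-0.82  0.23 -0.04 -0.   -1.31 -0.78]
dp tool mm [239.4  35.1 544.7] rot deg [-0.46 -0.65 -0.4 ]
```

Rotation has to be given in every row.

Call:
move_arm(
  deltas=[
    {"dp":[15,0,37],"rotation":[0,0,0]},
    {"dp":[15,0,37],"rotation":[0,0,0]},
    {"dp":[15,0,37],"rotation":[0,0,0]},
    {"dp":[15,0,37],"rotation":[0,0,0]},
    {"dp":[15,0,37],"rotation":[0,0,0]},
  ],
)

```text
t: 0.9
eef_pos: [0.3332, -0.3665, 0.283]
ee_rot: [-1.563, 0.007, -0.054]
force: [0.5, 0.4, 0.3]
width: 0.0434
```

Call:
move_arm(
  deltas=[
    {"dp":[15,0,37],"rotation":[0,0,0]},
    {"dp":[15,0,37],"rotation":[0,0,0]},
    {"dp":[15,0,37],"rotation":[0,0,0]},
    {"dp":[15,0,37],"rotation":[0,0,0]},
    {"dp":[15,0,37],"rotation":[0,0,0]},
  ],
)

```text
t: 1.32
eef_pos: [0.4186, -0.1764, 0.2845]
ee_rot: [-1.562, 0.005, -0.055]
force: [1.0, -0.4, 0.9]
width: 0.0431
```

```bash
python3 - <<'E'
from h import *
from station import arm
s=arm.get_state();show(s)
delta(s,st2w(0,.0455,.25),ori(-1.5))
E
```

```text
t 1.32 p [ 0.4186 -0.1764  0.2845] rpy [-89.5    0.28  -3.16] F [ 1.  -0.4  0.9] w 0.0431 q [ 0.03 -0.05 -0.34 -0.01 -1.28 -1.65]
dp tool mm [ 84.6  35.5 161.9] rot deg [-0.5  -1.66 -0.28]
```

Call:
move_arm(
  deltas=[
    {"dp":[18,4,35],"rotation":[0,-1.6,0]},
    {"dp":[18,4,35],"rotation":[0,0,0]},
    {"dp":[18,4,35],"rotation":[0,0,0]},
    {"dp":[18,4,35],"rotation":[0,0,0]},
    {"dp":[0,0,0],"rotation":[0,0,0]},
  ],
)

```text
t: 1.73
eef_pos: [0.4986, -0.0255, 0.2701]
ee_rot: [-1.56, 0.0, -0.021]
force: [1.0, -0.5, 0.2]
width: 0.0431
```

```bash
python3 - <<'E'
from h import *
from station import arm
s=arm.get_state();show(s);T=tool(s)
delta(s,st2w(0,.0455,.25),ori(-1.5))
f=arm.grab_frame("wrist");np.savez("pics/w1.npz",**f);W=T@np.asarray(f["mount"])
cv2.imwrite("pics/w1.png",cv2.cvtColor(f["pixels"],cv2.COLOR_RGB2BGR))
P=pts(f,W);q=(P[...,2]>.15)&(P[...,2]<.2)&(abs(P[...,1]+.019)<.04)&(abs(P[...,0]-.51)<.09)
p=P[q];print(q.sum(),np.median(p,0).round(4))
top=p[p[:,2]>.178];print(w2st(top).mean(0),len(top),top[:,2].max(),w2st(top).min(0),w2st(top).max(0))
for a in np.arange(.12,.19,.01):
    k=(abs(P[...,2]-a)<.005)&(abs(P[...,1]+.019)<.02)&(abs(P[...,0]-.51)<.09)
    if k.sum()>5: print(a.round(3),k.sum(),w2st(P[k])[:,1].mean().round(4),w2st(P[k])[:,0].mean().round(4))
E
```

```text
t 1.73 p [ 0.4986 -0.0255  0.2701] rpy [-8.94e+01  2.00e-02 -1.19e+00] F [ 1.  -0.5  0.2] w 0.0431 q [ 0.34  0.04 -0.29 -0.01 -1.24 -1.92]
dp tool mm [13.2 20.2  6.4] rot deg [-0.6   0.31 -0.02]
1549 [ 0.4948 -0.0206  0.1782]
[-0.0051251   0.04369902] 791 0.18563029560256566 [-0.03435682  0.03860596] [0.028123   0.04861871]
0.12 18 0.0438 -0.0763
0.13 47 0.0438 -0.074
0.14 66 0.0438 -0.0704
0.15 112 0.0438 -0.0547
0.16 195 0.0437 -0.0331
0.17 343 0.0434 -0.0194
0.18 943 0.0436 -0.0057
0.19 15 0.0437 -0.0038
```

View pics/w1.png

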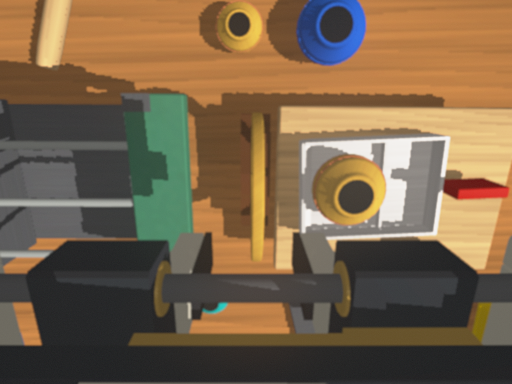

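The wrist view shows the hoop upright and edge-on at column 258, rows 115–260, between the fingers (columns 205 and 300). I'll go down now.

Call:
move_arm(
  deltas=[
    {"dp":[13,20,5],"rotation":[-0.6,0.3,0]},
    {"dp":[0,20,0],"rotation":[0,0,0]},
    {"dp":[0,20,0],"rotation":[0,0,0]},
    {"dp":[0,0,0],"rotation":[0,0,0]},
  ],
)

```text
t: 2.12
eef_pos: [0.5109, -0.022, 0.2095]
ee_rot: [-1.571, -0.001, -0.023]
force: [-1.2, 0.4, -0.7]
width: 0.0431
```

```bash
python3 - <<'E'
from h import *
from station import arm
s=arm.get_state();show(s)
delta(s,st2w(0,.0445,.175),ori(-1.5))
E
```

```text
t 2.12 p [ 0.5109 -0.022   0.2095] rpy [-9.003e+01 -5.000e-02 -1.320e+00] F [-1.2  0.4 -0.7] w 0.0431 q [ 0.34  0.1  -0.37  0.   -1.1  -1.94]
dp tool mm [ 0.9 34.5  1.9] rot deg [0.03 0.18 0.05]
```

Call:
move_arm(
  deltas=[
    {"dp":[1,17,2],"rotation":[0,0.2,0]},
    {"dp":[0,15,0],"rotation":[0,0,0]},
    {"dp":[0,4,0],"rotation":[0,0,0]},
    {"dp":[0,0,0],"rotation":[0,0,0]},
  ],
)

```text
t: 2.45
eef_pos: [0.5116, -0.0229, 0.1753]
ee_rot: [-1.572, -0.002, -0.029]
force: [0.2, -0.4, 0.2]
width: 0.0428
```

```bash
python3 - <<'E'
from h import *
from station import arm
s=arm.get_state();show(s)
delta(s,st2w(0,.0445,.175),ori(-1.5))
E
```

```text
t 2.45 p [ 0.5116 -0.0229  0.1753] rpy [-90.09  -0.1   -1.64] F [ 0.2 -0.4  0.2] w 0.0428 q [ 0.34  0.13 -0.42  0.   -1.02 -1.94]
dp tool mm [0.2 0.3 2.8] rot deg [ 0.09 -0.14  0.1 ]
```

Call:
move_arm(
  deltas=[
    {"dp":[0,0,2.5],"rotation":[0,0,0]},
    {"dp":[0,0,0],"rotation":[0,0,0]},
  ],
)

```text
t: 2.62
eef_pos: [0.5122, -0.0211, 0.1774]
ee_rot: [-1.572, -0.003, -0.03]
force: [1.0, 0.2, -0.5]
width: 0.0429
```

Call:
move_arm(
  deltas=[
    {"dp":[0,0,0],"rotation":[0,0,0]},
    {"dp":[0,0,0],"rotation":[0,0,0]},
    {"dp":[0,0,0],"rotation":[0,0,0]},
    {"dp":[0,0,0],"rotation":[0,0,0]},
    {"dp":[0,0,0],"rotation":[0,0,0]},
  ],
  jaw=255,
  squeeze=30,
)

```text
t: 3.03
eef_pos: [0.5138, -0.0209, 0.1811]
ee_rot: [-1.571, -0.009, -0.029]
force: [-0.4, 0.0, -0.4]
width: 0.0151
```

```bash
python3 - <<'E'
from h import *
from station import arm
s=arm.get_state();show(s)
E
```

```text
t 3.03 p [ 0.5138 -0.0209  0.1811] rpy [-90.01  -0.51  -1.67] F [-0.4  0.  -0.4] w 0.0151 q [ 0.34  0.12 -0.41  0.   -1.03 -1.95]
```

Call:
move_arm(
  deltas=[
    {"dp":[-1.5,6,0],"rotation":[0,0,0.4]},
    {"dp":[0,1,0.5],"rotation":[0,0,0]},
  ],
  jaw=200,
)

```text
t: 3.2
eef_pos: [0.5124, -0.0202, 0.1741]
ee_rot: [-1.57, -0.002, -0.029]
force: [-0.8, -0.1, -0.8]
width: 0.0184
```

```bash
python3 - <<'E'
from h import *
from station import arm
s=arm.get_state();show(s)
E
```

```text
t 3.2 p [ 0.5124 -0.0202  0.1741] rpy [-89.98  -0.13  -1.67] F [-0.8 -0.1 -0.8] w 0.0184 q [ 0.34  0.13 -0.42  0.   -1.02 -1.94]
```

Call:
move_arm(
  deltas=[
    {"dp":[0,0,0],"rotation":[0,0,0]},
    {"dp":[0,0.5,0],"rotation":[0,0,0]},
    {"dp":[0,0.5,0],"rotation":[0,0,0]},
  ],
  jaw=255,
  squeeze=35,
)

```text
t: 3.45
eef_pos: [0.5126, -0.0203, 0.1727]
ee_rot: [-1.571, -0.002, -0.029]
force: [-1.4, 0.4, 8.9]
width: 0.0095
```

```bash
python3 - <<'E'
from h import *
from station import arm
s=arm.get_state();show(s)
E
```

```text
t 3.45 p [ 0.5126 -0.0203  0.1727] rpy [-90.02  -0.1   -1.64] F [-1.4  0.4  8.9] w 0.0095 q [ 0.34  0.14 -0.42  0.   -1.01 -1.94]
```

Call:
move_arm(
  deltas=[
    {"dp":[0,-10,0],"rotation":[0,0,0]},
    {"dp":[0,-25,0],"rotation":[0,0,0]},
    {"dp":[0,-35,0],"rotation":[0,0,0]},
    {"dp":[0,-35,0],"rotation":[0,0,0]},
    {"dp":[0,-25,0],"rotation":[0,0,0]},
  ],
)

```text
t: 3.87
eef_pos: [0.5074, -0.0211, 0.3016]
ee_rot: [-1.575, 0.015, -0.03]
force: [1.3, 0.8, -1.0]
width: 0.0091
```

```bash
python3 - <<'E'
from h import *
from station import arm
s=arm.get_state();show(s)
# hook by ray at z=.255 from top mask
f=load("top0");P=pts(f);z=P[...,2];I=np.indices(z.shape)
q=(z>.235)&(I[1]>185)&(I[1]<215)&(I[0]<170)
ys,xs=np.nonzero(q);w=ray(f,xs,ys,.255)[:,:2];b=(ys>122)&(ys<157)
vx,vy,x,y=cv2.fitLine(w[b].astype(np.float32),cv2.DIST_L2,0,.001,.001).ravel();d=np.array([vx,vy])*np.sign(vx);o=np.array([x,y]);print("bar",o,np.degrees(np.arctan2(d[1],d[0])))
sall=(w-o)@d;print((o+d*sall.min()).round(4),(o+d*sall.max()).round(4),sall.min(),sall.max())
# scene check with depth
f=load("scene0");P=pts(f);z=P[...,2]
q=(z>.245)&(z<.285)&(P[...,0]>.58)&(P[...,0]<.8)&(P[...,1]>.03)&(P[...,1]<.15)
p=P[q];vx,vy,x,y=cv2.fitLine(p[:,:2].astype(np.float32),cv2.DIST_HUBER,0,.001,.001).ravel();d=np.array([vx,vy])*np.sign(vx);o=np.array([x,y]);print("scene bar",q.sum(),o,np.degrees(np.arctan2(d[1],d[0])))
sall=(p[:,:2]-o)@d;print((o+d*sall.min()).round(4),(o+d*sall.max()).round(4))
E
```

```text
t 3.87 p [ 0.5074 -0.0211  0.3016] rpy [-90.23   0.86  -1.72] F [ 1.3  0.8 -1. ] w 0.0091 q [ 0.34  0.05 -0.21 -0.   -1.32 -1.94]
bar [0.6786033  0.08510712] 12.143381
[0.6216 0.0728] [0.7433 0.099 ] -0.05827595178427452 0.06621627967126521
scene bar 245 [0.67904156 0.08900817] 11.483684
[0.6208 0.0772] [0.7442 0.1023]
```

Call:
move_arm(
  deltas=[
    {"dp":[20,0,28],"rotation":[0,0,0]},
    {"dp":[20,0,28],"rotation":[0,-6,0]},
    {"dp":[17,0,28],"rotation":[0,-7,0]},
    {"dp":[0,0,0],"rotation":[0,-7,0]},
    {"dp":[0,0,0],"rotation":[0,-7,0]},
  ],
)

```text
t: 4.28
eef_pos: [0.5678, 0.0611, 0.3141]
ee_rot: [-1.577, 0.005, 0.448]
force: [-1.3, -11.1, 4.1]
width: 0.0115
```

Call:
move_arm(
  deltas=[
    {"dp":[0,0,0],"rotation":[0,-7,0]},
    {"dp":[0,0,0],"rotation":[0,-7,0]},
    {"dp":[0,0,0],"rotation":[0,-7,0]},
    {"dp":[0,0,0],"rotation":[0,-7,0]},
    {"dp":[0,0,0],"rotation":[0,-7,0]},
  ],
)

```text
t: 4.7
eef_pos: [0.5738, 0.0514, 0.3212]
ee_rot: [-1.591, 0.017, 1.071]
force: [4.9, -7.3, 1.7]
width: 0.0134
```

```bash
cat >>h.py <<'E'
HK_O=np.array([.669,.0845]);HK_A=11.9
def hk(x,y,z):
    c,s=np.cos(np.radians(HK_A)),np.sin(np.radians(HK_A));return np.array([HK_O[0]+c*x-s*y,HK_O[1]+s*x+c*y,z])
E
python3 - <<'E'
from h import *
from station import arm
s=arm.get_state();show(s)
delta(s,hk(-.105,0,.305),ori(101.9))
E
```

```text
t 4.7 p [0.5738 0.0514 0.3212] rpy [-91.15   0.97  61.35] F [ 4.9 -7.3  1.7] w 0.0134 q [ 0.45  0.14 -0.07  0.03 -1.36 -0.95]
dp tool mm [ 6.6 15.9 12.4] rot deg [  0.76 -40.53  -1.33]
```

```bash
python3 - <<'E'
from h import *
from station import arm
for n in("scene","wrist","top"):
    s=arm.get_state();f=arm.grab_frame(n);np.savez(f"pics/{n}2.npz",**f)
    im=cv2.cvtColor(f["pixels"],cv2.COLOR_RGB2BGR)
    if n=="scene": im=cv2.resize(im[120:330,180:360],(514,600),interpolation=cv2.INTER_CUBIC)
    if n=="top": im=cv2.resize(im[100:260,135:375],(800,533),interpolation=cv2.INTER_CUBIC)
    cv2.imwrite(f"pics/{n}2.png",im)
show(s)
E
```

```text
t 4.8 p [0.5739 0.0514 0.3217] rpy [-91.17   0.94  61.31] F [ 2.6 -6.6  3.6] w 0.0131 q [ 0.45  0.14 -0.07  0.03 -1.36 -0.95]
```

View pics/scene2.png

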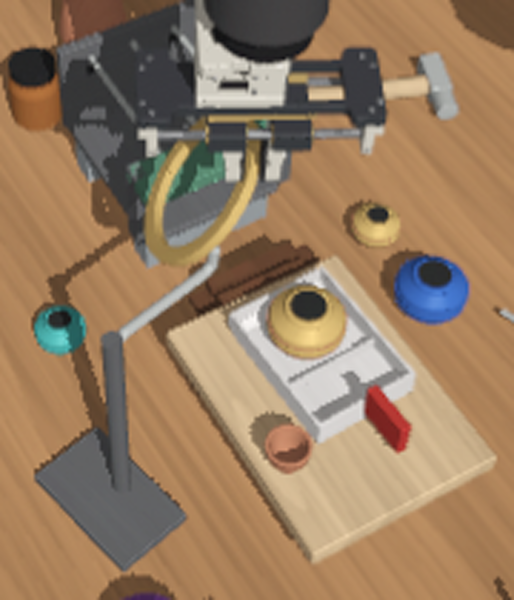

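View pics/wrist2.png

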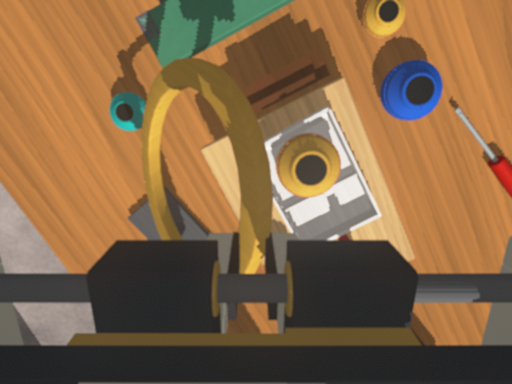

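View pics/top2.png

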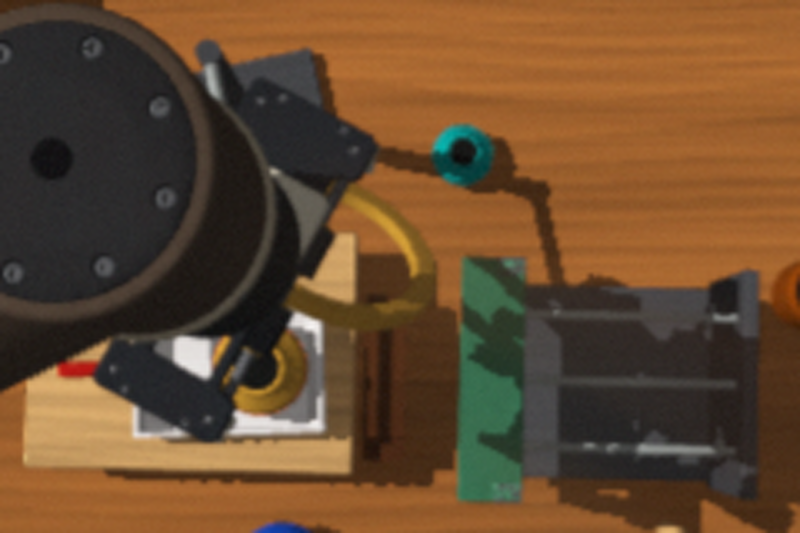

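The hoop caught the hook tip while I was turning it. It is still pinched, but it swung in the pads towards -y: scene crop (205,200), top (370,260). I'll measure its pose before moving.

```bash
python3 - <<'E'
from h import *
from station import arm
s=arm.get_state();T=tool(s)
allp=[]
for n in("scene","top","wrist"):
    f=load(n+"2");P=pts(f,None if n!="wrist" else T@np.asarray(f["mount"]))
    hsv=cv2.cvtColor(f["pixels"],cv2.COLOR_RGB2HSV).astype(int)
    q=(hsv[...,0]>15)&(hsv[...,0]<30)&(hsv[...,1]>110)&(P[...,2]>.175)&(P[...,2]<.36)&(np.linalg.norm(P-T[:3,3],axis=-1)<.17)
    p=P[q];p=p[np.linalg.norm(p-T[:3,3],axis=1)<.165];print(n,len(p),p.min(0).round(3),p.max(0).round(3));
    if len(p): allp.append(p)
p=np.vstack(allp)
for _ in range(5):
    c=p.mean(0);u,S,v=np.linalg.svd(p-c,full_matrices=False);nrm=v[2];d=(p-c)@nrm;p=p[abs(d)<.012]
a=(p-c)@v[:2].T
A=np.c_[2*a,np.ones(len(a))];sol=np.linalg.lstsq(A,(a**2).sum(1),rcond=None)[0];r=np.sqrt(sol[2]+sol[0]**2+sol[1]**2)
cen=c+sol[:2]@v[:2];print("centre",cen.round(4),"r",r,"normal",nrm.round(3),"rms",d.std(), len(p))
R=T[:3,:3];print("normal tool",(R.T@nrm).round(3),"centre tool",(R.T@(cen-T[:3,3])*1000).round(1))
t=np.r_[hk(-.045,0,.277)];print("tip dist to plane",(t-cen)@nrm,"radial",np.linalg.norm((t-cen)-((t-cen)@nrm)*nrm))
E
```

```text
scene 570 [ 0.544 -0.057  0.22 ] [0.654 0.081 0.334]
top 623 [ 0.54  -0.059  0.222] [0.648 0.036 0.338]
wrist 10890 [ 0.537 -0.063  0.222] [0.653 0.066 0.339]
centre [0.5946 0.0082 0.2809] r 0.0665352196838098 normal [ 0.669 -0.365  0.647] rms 0.0027651910822094864 12083
normal tool [-0.007 -0.632 -0.775] centre tool [-27.2  42.  -38.4]
tip dist to plane -0.006690297614774985 radial 0.0734066645526569
```

Call:
move_arm(
  deltas=[
    {"dp":[-9,-12,-5],"rotation":[0,0,0]},
    {"dp":[-9,-15,-5],"rotation":[0,0,0]},
    {"dp":[-9,-15,-5],"rotation":[0,0,0]},
    {"dp":[-9,-5,-5],"rotation":[0,0,0]},
    {"dp":[0,0,0],"rotation":[0,0,0]},
  ],
)

```text
t: 5.27
eef_pos: [0.5735, 0.0086, 0.3738]
ee_rot: [-1.593, 0.017, 1.065]
force: [-0.3, 0.7, -2.0]
width: 0.0091
```

```bash
cat > hoop.py <<'E'
from h import *
from station import arm
import sys
def hoopfit(tag,cams=("wrist","top","scene"),rad=.165,zmin=.175):
    s=arm.get_state();show(s);T=tool(s);allp=[]
    for n in cams:
        f=arm.grab_frame(n);P=pts(f,None if n!="wrist" else T@np.asarray(f["mount"]))
        im=cv2.cvtColor(f["pixels"],cv2.COLOR_RGB2BGR)
        if n=="scene": im=cv2.resize(im[120:330,180:360],(514,600),interpolation=cv2.INTER_CUBIC)
        cv2.imwrite(f"pics/{n}{tag}.png",im);np.savez(f"pics/{n}{tag}.npz",**f)
        hsv=cv2.cvtColor(f["pixels"],cv2.COLOR_RGB2HSV).astype(int)
        q=(hsv[...,0]>15)&(hsv[...,0]<30)&(hsv[...,1]>110)&(P[...,2]>zmin)&(np.linalg.norm(P-T[:3,3],axis=-1)<rad)
        p=P[q];print(n,len(p));
        if len(p): allp.append(p)
    p=np.vstack(allp)
    for _ in range(6):
        c=np.median(p,0) if _==0 else p.mean(0);u,S,v=np.linalg.svd(p-c,full_matrices=False);nrm=v[2];d=(p-c)@nrm;p=p[abs(d)<.012]
    a=(p-p.mean(0))@v[:2].T;c=p.mean(0)
    A=np.c_[2*a,np.ones(len(a))];sol=np.linalg.lstsq(A,(a**2).sum(1),rcond=None)[0];r=np.sqrt(sol[2]+sol[0]**2+sol[1]**2)
    cen=c+sol[:2]@v[:2];print("centre",cen.round(4),"r",r.round(4),"normal",nrm.round(3),"rms",d.std().round(4),len(p))
    R=T[:3,:3];print("normal tool",(R.T@nrm).round(3),"centre tool",(R.T@(cen-T[:3,3])*1000).round(1))
    return s,cen,nrm
E
python3 -c "
from hoop import *
hoopfit('3')"
```

```text
t 5.27 p [0.5735 0.0086 0.3738] rpy [-91.28   0.95  61.05] F [-0.3  0.7 -2. ] w 0.0091 q [ 0.38  0.12  0.02  0.03 -1.46 -0.88]
wrist 11062
top 301
scene 476
centre [0.5745 0.0052 0.3617] r 0.0774 normal [-0.881  0.451 -0.144] rms 0.0037 7163
normal tool [-0.029  0.122  0.992] centre tool [-2.3 12.2 -2.2]
```

View pics/wrist3.png

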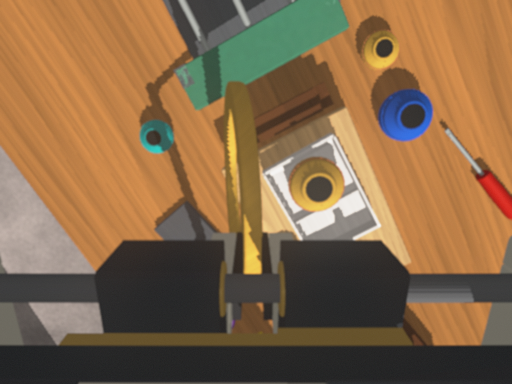

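View pics/scene3.png

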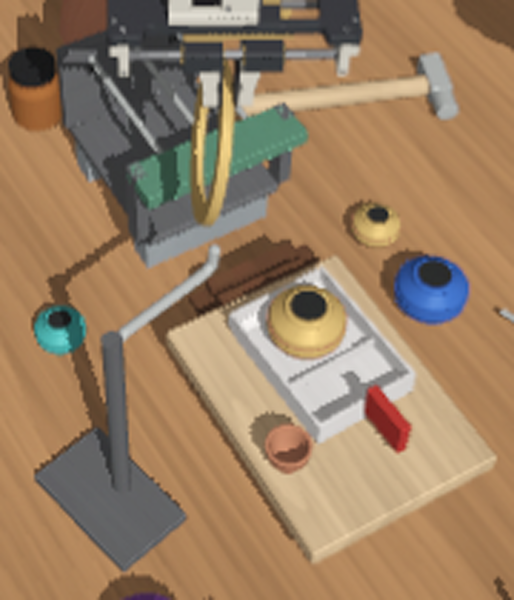

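The hoop snapped flat between the pads and is clear of the hook: scene crop (212,145), edge-on in the wrist view at column 245. I'll refit without the gripper parts.

```bash
cat > refit.py <<'E'
from h import *
from scipy.optimize import least_squares
def refit(tag,s,cams=("wrist","top","scene"),ymin=.012):
    T=tool(s);L=[]
    for n in cams:
        f=load(n+tag);P=pts(f,None if n!="wrist" else T@np.asarray(f["mount"]))
        hsv=cv2.cvtColor(f["pixels"],cv2.COLOR_RGB2HSV).astype(int)
        Q=(P-T[:3,3])@T[:3,:3]
        q=(hsv[...,0]>15)&(hsv[...,0]<30)&(hsv[...,1]>110)&(Q[...,1]>ymin)&(Q[...,1]<.15)&(abs(Q[...,2])<.04)&(abs(Q[...,0])<.11)
        p=Q[q];print(n,len(p),p.min(0).round(3) if len(p) else'',p.max(0).round(3) if len(p) else '')
        for a in np.arange(ymin,.15,.02):
            k=(p[:,1]>=a)&(p[:,1]<a+.02)
            if k.sum()>5: print("   y",round(a,3),k.sum(),"x",p[k,0].min().round(3),p[k,0].max().round(3),"zmed",np.median(p[k,2]).round(4))
E
python3 -c "
from refit import *
from station import arm
refit('3',arm.get_state())"
```

```text
wrist 2386 [-0.089  0.012 -0.025] [0.035 0.138 0.002]
   y 0.012 666 x -0.081 -0.043 zmed -0.005
   y 0.032 278 x -0.088 -0.066 zmed -0.0088
   y 0.052 60 x -0.089 -0.073 zmed -0.0144
   y 0.072 61 x -0.083 -0.068 zmed -0.0172
   y 0.092 375 x -0.078 0.035 zmed -0.0169
   y 0.112 943 x -0.061 0.032 zmed -0.0181
top 173 [-0.087  0.012 -0.028] [-0.019  0.128 -0.   ]
   y 0.012 44 x -0.081 -0.059 zmed -0.0075
   y 0.032 20 x -0.086 -0.071 zmed -0.0127
   y 0.052 10 x -0.087 -0.074 zmed -0.0172
   y 0.072 12 x -0.079 -0.065 zmed -0.0199
   y 0.092 38 x -0.067 -0.044 zmed -0.0206
   y 0.112 49 x -0.05 -0.019 zmed -0.0216
scene 285 [-0.078  0.012 -0.024] [0.065 0.134 0.002]
   y 0.012 40 x 0.035 0.055 zmed -0.0032
   y 0.032 38 x 0.048 0.064 zmed -0.0053
   y 0.052 25 x 0.055 0.065 zmed -0.0093
   y 0.072 42 x -0.078 0.064 zmed -0.0155
   y 0.092 41 x -0.071 0.056 zmed -0.0177
   y 0.112 98 x -0.063 0.036 zmed -0.0204
```

Call:
move_arm(
  deltas=[
    {"dp":[-15,0,30],"rotation":[0,0,0]},
    {"dp":[-10,0,20],"rotation":[2.5,-6,0]},
    {"dp":[0,0,0],"rotation":[2.5,-7,0]},
    {"dp":[0,0,0],"rotation":[2.5,-6.5,0]},
    {"dp":[0,0,0],"rotation":[2,-6.5,0]},
  ],
)

```text
t: 5.83
eef_pos: [0.5112, 0.0148, 0.3663]
ee_rot: [-1.412, -0.015, 1.526]
force: [-0.3, -1.0, -1.5]
width: 0.0089
```

Call:
move_arm(
  deltas=[
    {"dp":[0,0,0],"rotation":[0,-6.5,0]},
    {"dp":[0,0,0],"rotation":[0,-6.5,0]},
    {"dp":[0,0,0],"rotation":[0,0,0]},
  ],
)

```text
t: 6.08
eef_pos: [0.5109, 0.0163, 0.362]
ee_rot: [-1.41, -0.054, 1.767]
force: [-0.4, -1.0, -1.3]
width: 0.0091
```

```bash
python3 -c "
from hoop import *
s,c,n=hoopfit('4')
from refit import *
refit('4',s)
delta(s,hk(-.12,0,.33),ori(101.9))"
```

```text
t 6.08 p [0.5109 0.0163 0.362 ] rpy [-80.8   -3.11 101.26] F [-0.4 -1.  -1.3] w 0.0091 q [ 0.35  0.14  0.04 -0.08 -1.62 -0.15]
wrist 11103
top 207
scene 558
centre [0.5119 0.0156 0.3418] r 0.0797 normal [-0.979 -0.202  0.034] rms 0.0038 7377
normal tool [-0.005  0.125  0.992] centre tool [-1.9 19.7 -4.1]
wrist 2376 [-0.089  0.012 -0.024] [0.035 0.137 0.003]
   y 0.012 678 x -0.081 -0.043 zmed -0.0044
   y 0.032 280 x -0.087 -0.066 zmed -0.0081
   y 0.052 73 x -0.089 -0.073 zmed -0.0139
   y 0.072 62 x -0.086 -0.067 zmed -0.0167
   y 0.092 340 x -0.079 0.035 zmed -0.0159
   y 0.112 933 x -0.068 0.025 zmed -0.0174
   y 0.132 10 x -0.038 0.009 zmed -0.0237
top 97 [-0.088  0.012 -0.016] [0.061 0.128 0.001]
   y 0.012 44 x -0.08 0.053 zmed -0.0046
   y 0.032 22 x -0.086 0.059 zmed -0.0063
   y 0.052 6 x -0.088 0.061 zmed -0.0059
   y 0.072 6 x -0.082 0.053 zmed -0.0092
   y 0.092 15 x -0.076 -0.047 zmed -0.0134
scene 449 [-0.08   0.012 -0.027] [0.064 0.141 0.001]
   y 0.012 70 x 0.015 0.054 zmed -0.0074
   y 0.032 50 x 0.04 0.061 zmed -0.0101
   y 0.052 37 x 0.046 0.064 zmed -0.0134
   y 0.072 50 x -0.08 0.063 zmed -0.0169
   y 0.092 82 x -0.08 0.057 zmed -0.0194
   y 0.112 144 x -0.06 0.042 zmed -0.022
   y 0.132 16 x -0.035 0.014 zmed -0.0243
dp tool mm [ 32.9  25.7 -53.1] rot deg [-9.18 -0.38  3.16]
```

View pics/scene4.png

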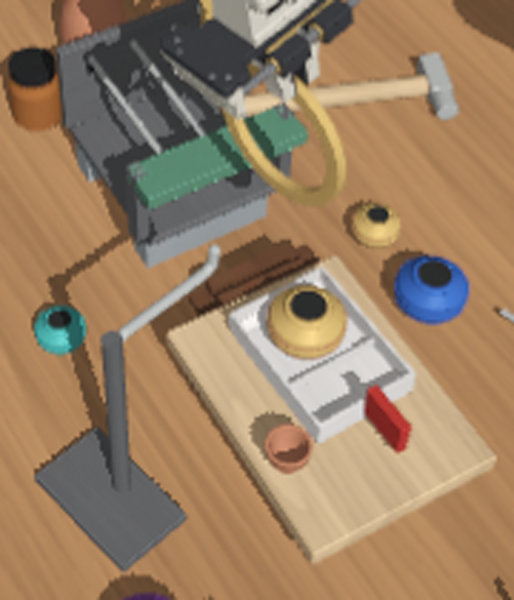

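View pics/wrist4.png

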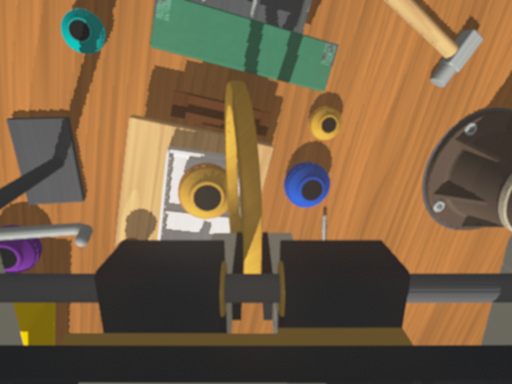

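```bash
cat >>h.py <<'E'
HC=np.array([-.012,.062,-.0125])
def hcen(s): T=tool(s);return T[:3,:3]@HC+T[:3,3]
def hgo(s,target):
    T=tool(s);c=hcen(s);k=(c[:2]-HK_O);a=np.radians(HK_A);print("hoop centre",c.round(4),"hook frame",(k@[np.cos(a),np.sin(a)]).round(4),(k@[-np.sin(a),np.cos(a)]).round(4))
    print("dp",(T[:3,:3].T@(target-c)*1000).round(1), "unit bar +x in tool",(T[:3,:3].T@np.array([np.cos(a),np.sin(a),0])).round(3),"down",(T[:3,:3].T@[0,0,-1]).round(3))
E
python3 -c "
from h import *
from station import arm
s=arm.get_state();hgo(s,hk(-.1,0,.24))"
```

```text
hoop centre [0.5149 0.008  0.2989] hook frame -0.1666 -0.043
dp [ 41.2  49.9 -74.6] unit bar +x in tool [ 0.02  -0.158 -0.987] down [-0.053  0.986 -0.159]
```

Call:
move_arm(
  deltas=[
    {"dp":[14,17,-18],"rotation":[0,0,0]},
    {"dp":[14,17,-18],"rotation":[0,0,0]},
    {"dp":[13,16,-18],"rotation":[0,0,0]},
    {"dp":[0,0,0],"rotation":[0,0,0]},
  ],
)

```text
t: 6.57
eef_pos: [0.5486, 0.0692, 0.3072]
ee_rot: [-1.416, -0.051, 1.743]
force: [-1.0, -1.1, -2.3]
width: 0.0094
```

```bash
python3 -c "
from hoop import *
s,c,n=hoopfit('5')
from refit import *
refit('5',s,('wrist',))
hgo(s,hk(-.0,0,.235))"
```

```text
t 6.57 p [0.5486 0.0692 0.3072] rpy [-81.14  -2.9   99.88] F [-1.  -1.1 -2.3] w 0.0094 q [ 0.42  0.22  0.02 -0.09 -1.51 -0.23]
wrist 10896
top 246
scene 484
centre [0.5485 0.0688 0.2926] r 0.0807 normal [-0.983 -0.182  0.023] rms 0.0039 7522
normal tool [-0.01   0.131  0.991] centre tool [-1.1 14.4 -2.1]
wrist 2109 [-0.089  0.012 -0.021] [0.035 0.137 0.003]
   y 0.012 656 x -0.081 -0.041 zmed -0.0038
   y 0.032 257 x -0.087 -0.067 zmed -0.0066
   y 0.052 63 x -0.089 -0.073 zmed -0.012
   y 0.072 59 x -0.085 -0.067 zmed -0.0147
   y 0.092 278 x -0.074 0.035 zmed -0.0144
   y 0.112 787 x -0.066 0.025 zmed -0.0152
   y 0.132 9 x -0.036 -0.006 zmed -0.021
hoop centre [0.5528 0.061  0.2435] hook frame -0.1185 0.001
dp [   2.8   -9.7 -118.4] unit bar +x in tool [ 0.035 -0.152 -0.988] down [-0.051  0.987 -0.154]
```

View pics/wrist5.png

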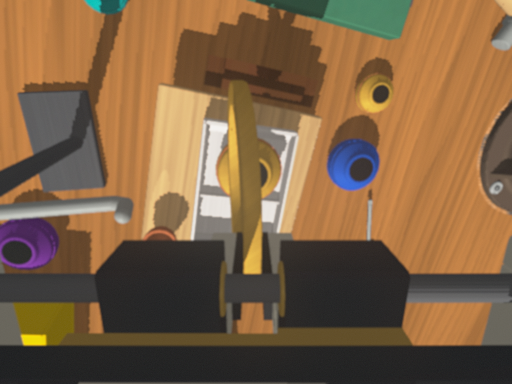

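View pics/scene5.png

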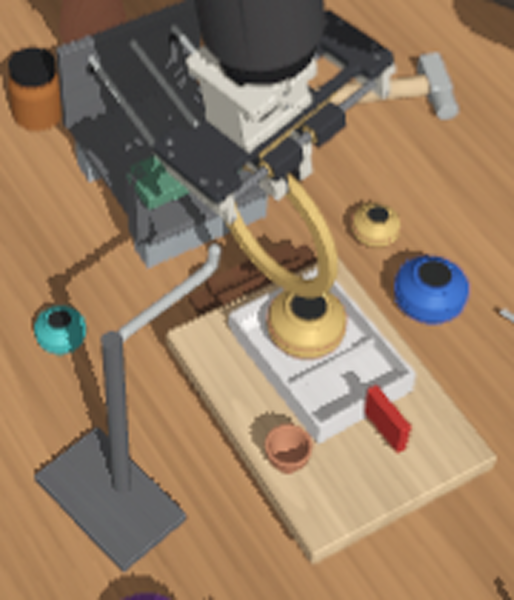

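The wrist view shows the hook tip at (124,208) and the bar running left from it. I'll check the bar in the tool frame from this same picture.

```bash
python3 -c "
from h import *
from station import arm
s=arm.get_state();T=tool(s);f=load('wrist5');M=np.asarray(f['mount'])
P=pts(f,T@M);Q=pts(f,M)
q=(P[...,2]>.235)&(P[...,2]<.29)&(np.indices((384,512))[1]<140)&(np.indices((384,512))[0]>185)&(np.indices((384,512))[0]<235)
p=P[q];print(q.sum(),p.min(0),p.max(0))
hz=p[p[:,2]>.268];print('tip',hz.mean(0),len(hz))
b=p[(p[:,2]<.262)];vx,vy,x,y=cv2.fitLine(b[:,:2].astype(np.float32),cv2.DIST_HUBER,0,.001,.001).ravel();print('bar',x,y,np.degrees(np.arctan2(vy,vx)))
d=p[:,:2]-HK_O;a=np.radians(HK_A);along=d@[np.cos(a),np.sin(a)];lat=d@[-np.sin(a),np.cos(a)]
for lo in np.arange(-.06,.04,.01):
    k=(along>lo)&(along<lo+.01)
    if k.sum()>3: print(lo.round(3),k.sum(),lat[k].min().round(4),lat[k].max().round(4),p[k,2].min().round(3),p[k,2].max().round(3))
"
```

```text
2187 [0.61669752 0.065383   0.25231331] [0.69898206 0.09103496 0.28298491]
tip [0.62098743 0.06870009 0.27758291] 286
bar 0.66753906 0.07864555 12.225242
-0.06 190 -0.0087 0.0006 0.258 0.282
-0.05 253 -0.0092 0.0002 0.253 0.283
-0.04 237 -0.0091 0.0008 0.253 0.262
-0.03 252 -0.0091 0.0009 0.253 0.261
-0.02 250 -0.0093 0.0009 0.252 0.261
-0.01 252 -0.0093 0.0008 0.253 0.262
0.0 267 -0.009 0.0008 0.254 0.262
0.01 271 -0.0092 0.0006 0.254 0.262
0.02 214 -0.0091 0.0012 0.253 0.262
```

Call:
move_arm(
  deltas=[
    {"dp":[0,-4,-25],"rotation":[0,0,0]},
    {"dp":[0,-4,-25],"rotation":[0,0,0]},
  ],
)

```text
t: 6.88
eef_pos: [0.5962, 0.0743, 0.3165]
ee_rot: [-1.425, -0.05, 1.743]
force: [0.7, 0.3, -2.1]
width: 0.0094
```

```bash
python3 -c "
from h import *
from station import arm
s=arm.get_state();show(s);hgo(s,hk(0,-.004,.24))"
```

```text
t 6.88 p [0.5962 0.0743 0.3165] rpy [-81.65  -2.87  99.85] F [ 0.7  0.3 -2.1] w 0.0094 q [ 0.39  0.29  0.14 -0.08 -1.55 -0.21]
hoop centre [0.6011 0.0662 0.2528] hook frame -0.0703 -0.0039
dp [  1.7   2.6 -71.3] unit bar +x in tool [ 0.036 -0.143 -0.989] down [-0.05   0.988 -0.145]
```

Call:
move_arm(
  deltas=[
    {"dp":[0.5,1,-24],"rotation":[0,0,0]},
    {"dp":[0.5,1,-24],"rotation":[0,0,0]},
    {"dp":[0.5,1,-22],"rotation":[0,0,0]},
  ],
)

```text
t: 7.13
eef_pos: [0.6669, 0.0866, 0.3099]
ee_rot: [-1.434, -0.05, 1.738]
force: [0.1, -0.3, -1.6]
width: 0.0095
```

```bash
python3 -c "
from hoop import *
s,c,n=hoopfit('6',('wrist','scene'))
hgo(s,hk(0,-.004,.20))"
```

```text
t 7.13 p [0.6669 0.0866 0.3099] rpy [-82.17  -2.85  99.59] F [ 0.1 -0.3 -1.6] w 0.0095 q [ 0.37  0.41  0.3  -0.08 -1.58 -0.2 ]
wrist 10821
scene 498
centre [0.668  0.0854 0.2959] r 0.0794 normal [-0.987 -0.163  0.003] rms 0.004 7149
normal tool [0.004 0.133 0.991] centre tool [-2.1 13.7 -2.8]
hoop centre [0.6723 0.0785 0.2463] hook frame 0.002 -0.0065
dp [ 0.1 46.2 -4.2] unit bar +x in tool [ 0.04  -0.134 -0.99 ] down [-0.05   0.989 -0.136]
```

View pics/wrist6.png

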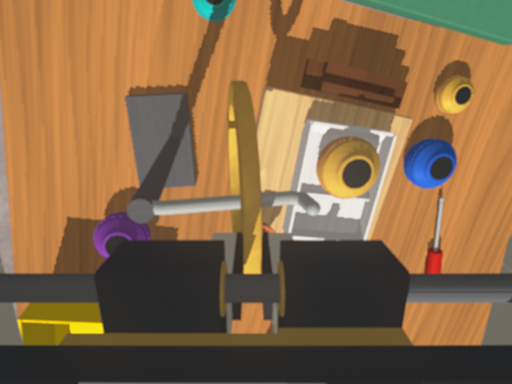

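View pics/scene6.png

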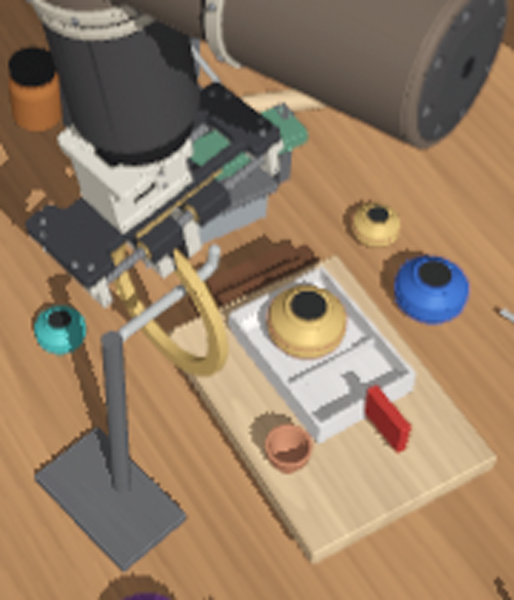

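The bar now passes through the hoop, at wrist (245,205). I'll lower it.

Call:
move_arm(
  deltas=[
    {"dp":[0,15,-2],"rotation":[0,0,0]},
    {"dp":[0,14,-2],"rotation":[0,0,0]},
    {"dp":[0,10,-1],"rotation":[0,0,0]},
    {"dp":[0,0,0],"rotation":[0,0,0]},
  ],
)

```text
t: 7.57
eef_pos: [0.6676, 0.0865, 0.2706]
ee_rot: [-1.436, -0.049, 1.732]
force: [-0.4, 0.2, -3.1]
width: 0.0096
```

```bash
python3 -c "
from h import *
from station import arm
s=arm.get_state();show(s);hgo(s,hk(0,-.004,.20))"
```

```text
t 7.57 p [0.6676 0.0865 0.2706] rpy [-82.29  -2.78  99.22] F [-0.4  0.2 -3.1] w 0.0096 q [ 0.37  0.42  0.23 -0.08 -1.5  -0.2 ]
hoop centre [0.673  0.0783 0.207 ] hook frame 0.0027 -0.0069
dp [2.4 7.4 1.8] unit bar +x in tool [ 0.047 -0.132 -0.99 ] down [-0.049  0.99  -0.134]
```

Call:
move_arm(
  deltas=[
    {"dp":[1,6,-1],"rotation":[0,0,0]},
    {"dp":[0,4,0],"rotation":[0,0,0]},
    {"dp":[0,2,0],"rotation":[0,0,0]},
  ],
)

```text
t: 7.82
eef_pos: [0.6675, 0.0874, 0.2639]
ee_rot: [-1.444, -0.048, 1.731]
force: [-2.9, 0.1, 7.8]
width: 0.0091
```

```bash
python3 -c "
from h import *
from station import arm
s=arm.get_state();show(s);hgo(s,hk(0,-.004,.197))"
```

```text
t 7.82 p [0.6675 0.0874 0.2639] rpy [-82.71  -2.75  99.2 ] F [-2.9  0.1  7.8] w 0.0091 q [ 0.38  0.42  0.21 -0.07 -1.48 -0.2 ]
hoop centre [0.6734 0.0793 0.2003] hook frame 0.0032 -0.006
dp [1.7 3.8 2.9] unit bar +x in tool [ 0.047 -0.124 -0.991] down [-0.048  0.991 -0.127]
```

Call:
move_arm(
  deltas=[
    {"dp":[0,0,0],"rotation":[0,0,0]},
    {"dp":[0,0,0],"rotation":[0,0,0]},
    {"dp":[0,0,0],"rotation":[0,0,0]},
    {"dp":[0,0,0],"rotation":[0,0,0]},
  ],
  jaw=172,
)

```text
t: 8.15
eef_pos: [0.668, 0.0873, 0.2678]
ee_rot: [-1.45, -0.048, 1.732]
force: [0.3, -0.3, 0.2]
width: 0.027
```

```bash
python3 -c "
from hoop import *
s,c,n=hoopfit('7',('wrist','scene'))"
```

```text
t 8.15 p [0.668  0.0873 0.2678] rpy [-83.05  -2.75  99.22] F [ 0.3 -0.3  0.2] w 0.027 q [ 0.38  0.42  0.21 -0.07 -1.48 -0.2 ]
wrist 9624
scene 299
centre [0.6676 0.0806 0.285 ] r 0.0637 normal [-0.987 -0.156 -0.035] rms 0.004 5530
normal tool [0.002 0.155 0.988] centre tool [ -5.7 -17.2   3.5]
```

View pics/wrist7.png

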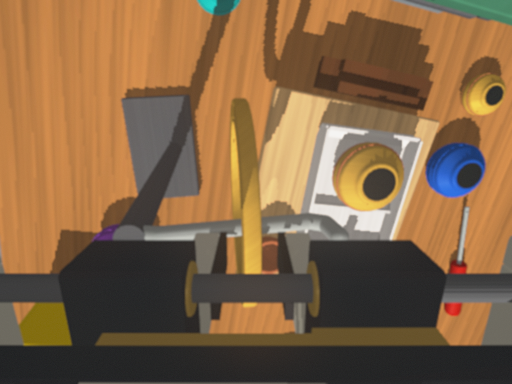

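View pics/scene7.png

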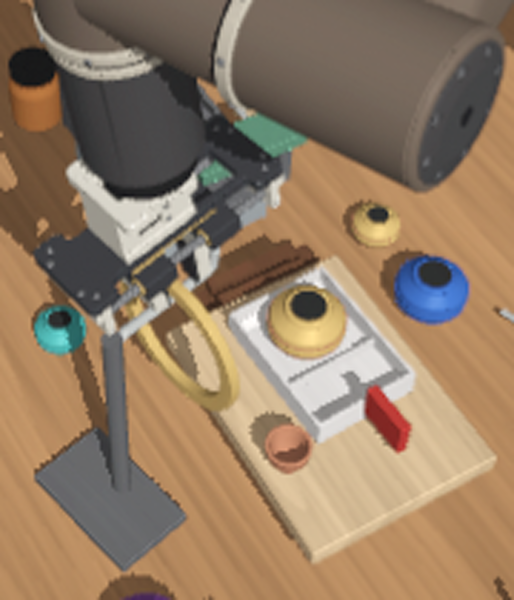

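The hoop now hangs free between the open fingers. I'll back off straight along the tool axis.

Call:
move_arm(
  deltas=[
    {"dp":[0,-12,0],"rotation":[0,0,0]},
    {"dp":[0,-25,0],"rotation":[0,0,0]},
    {"dp":[0,-40,0],"rotation":[0,0,0]},
    {"dp":[0,-20,0],"rotation":[0,0,0]},
  ],
)

```text
t: 8.58
eef_pos: [0.6779, 0.0843, 0.3602]
ee_rot: [-1.436, -0.047, 1.731]
force: [-0.1, -0.0, 2.2]
width: 0.0287
```

```bash
python3 -c "
from h import *
from station import arm
s=arm.get_state();show(s)
for n in ('scene','wrist','top'):
    f=arm.grab_frame(n);np.savez(f'pics/{n}8.npz',**f);cv2.imwrite(f'pics/{n}8.png',cv2.cvtColor(f['pixels'],cv2.COLOR_RGB2BGR))
delta(s,st2w(0,.29,.30),ori(91.5))
"
```

```text
t 8.58 p [0.6779 0.0843 0.3602] rpy [-82.3   -2.7   99.17] F [-0.1 -0.   2.2] w 0.0287 q [ 0.37  0.42  0.42 -0.07 -1.69 -0.21]
dp tool mm [161.6  85.4 124.8] rot deg [-7.87  7.84  2.18]
```

View pics/scene8.png

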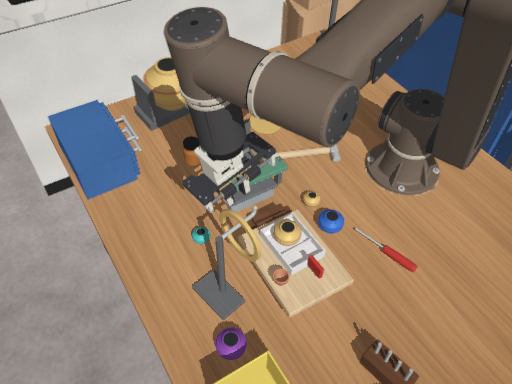

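View pics/wrist8.png

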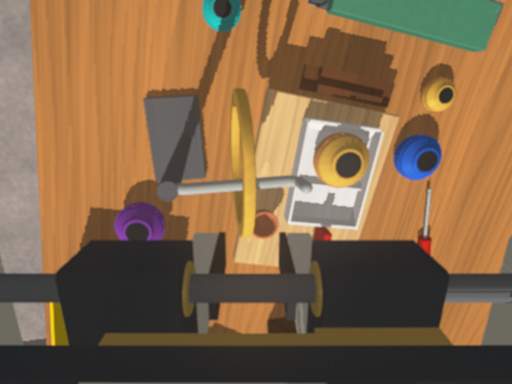

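The hoop hangs on the bar: wrist8 column 243, scene (240,235). Next is the tray handle.

Call:
move_arm(
  deltas=[
    {"dp":[20,0,36],"rotation":[-1.6,1.5,0.4]},
    {"dp":[33,8,25],"rotation":[-1.6,1.5,0.4]},
    {"dp":[33,8,25],"rotation":[-1.6,1.5,0.4]},
    {"dp":[34,8,22],"rotation":[-1.6,1.5,0.4]},
    {"dp":[34,4,12],"rotation":[-1.6,1.5,0.4]},
  ],
)

```text
t: 9.15
eef_pos: [0.5419, 0.2212, 0.3261]
ee_rot: [-1.552, 0.006, 1.585]
force: [0.2, 0.5, 0.4]
width: 0.0286
```

```bash
python3 -c "
from h import *
from station import arm
s=arm.get_state();show(s)
delta(s,[.5185,.29,.27],ori(91.4))
"
```

```text
t 9.15 p [0.5419 0.2212 0.3261] rpy [-88.94   0.32  90.84] F [0.2 0.5 0.4] w 0.0286 q [ 0.72  0.18 -0.01 -0.01 -1.4  -0.7 ]
dp tool mm [69.5 56.2 21.4] rot deg [-1.06 -0.56 -0.31]
```

Call:
move_arm(
  deltas=[
    {"dp":[35,15,11],"rotation":[-1,0,0]},
    {"dp":[35,20,10],"rotation":[0,0,0]},
    {"dp":[0,0,0],"rotation":[0,0,7]},
    {"dp":[0,0,0],"rotation":[0,0,7]},
    {"dp":[0,0,0],"rotation":[0,0,7]},
  ],
)

```text
t: 9.57
eef_pos: [0.5117, 0.2942, 0.2918]
ee_rot: [-1.578, 0.374, 1.584]
force: [1.0, -0.6, -0.9]
width: 0.0287
```

Call:
move_arm(
  deltas=[
    {"dp":[0,0,0],"rotation":[0,0,7]},
    {"dp":[0,0,0],"rotation":[0,0,7]},
    {"dp":[0,0,0],"rotation":[0,0,7]},
    {"dp":[0,0,0],"rotation":[0,0,5]},
  ],
)

```text
t: 9.9
eef_pos: [0.5101, 0.2964, 0.2914]
ee_rot: [-1.585, 0.846, 1.581]
force: [0.9, -0.1, -0.9]
width: 0.0284
```

```bash
python3 -c "
from h import *
from station import arm
s=arm.get_state();show(s)
delta(s,[.5185,.287,.168],ori(91.4,45))
T=tool(s)
for n in ('wrist','top'):
    f=arm.grab_frame(n);np.savez(f'pics/{n}9.npz',**f);cv2.imwrite(f'pics/{n}9.png',cv2.cvtColor(f['pixels'],cv2.COLOR_RGB2BGR))
"
```

```text
t 9.9 p [0.5101 0.2964 0.2914] rpy [-90.84  48.46  90.59] F [ 0.9 -0.1 -0.9] w 0.0284 q [ 1.09  0.54  0.01  0.38 -1.8  -1.14]
dp tool mm [86. 89. -7.] rot deg [ 0.25 -0.53 -3.46]
```

View pics/wrist9.png

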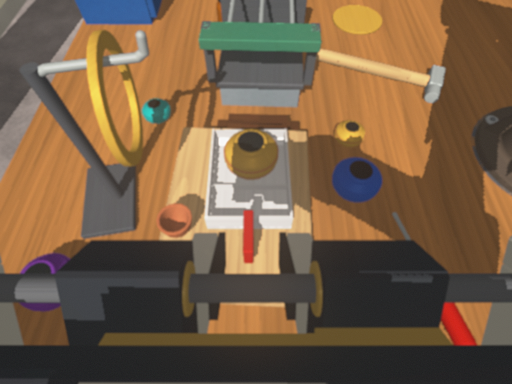

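The wrist view shows the red handle at (248,237), rows 210–262, between the fingers, with the tray ahead and the hoop hanging at (112,100). I'll measure the handle and tray from this picture.

```bash
cat > tr.py <<'E'
from h import *
def trayfit(f,T=None,zdeck=.07):
    W=None if T is None else T@np.asarray(f["mount"])
    P=pts(f,W);hsv=cv2.cvtColor(f["pixels"],cv2.COLOR_RGB2HSV).astype(int)
    q=((hsv[...,0]<6)|(hsv[...,0]>174))&(hsv[...,1]>150)&(hsv[...,2]>60)&(P[...,2]>.075)&(P[...,2]<.15)&(abs(P[...,0]-.51)<.06)
    p=P[q];print("handle n",len(p),p.min(0).round(4),p.max(0).round(4))
    t=p[p[:,2]>p[:,2].max()-.012]
    vx,vy,x,y=cv2.fitLine(t[:,:2].astype(np.float32),cv2.DIST_HUBER,0,.001,.001).ravel();sg=np.sign(vy);print("handle top mid",t.mean(0).round(4),"line",round(float(x),4),round(float(y),4),"yaw",np.degrees(np.arctan2(-vx*sg,vy*sg)).round(2),"z98",np.percentile(p[:,2],98).round(4))
    st=w2st(p);print("handle station x",st[:,0].mean().round(4),"y",st[:,1].min().round(4),st[:,1].max().round(4))
    return P,hsv
if __name__=="__main__":
    from station import arm
    s=arm.get_state();T=tool(s)
    f=load("wrist9");P,hsv=trayfit(f,T)
    # tray rim: bright, z .09-.105
    q=(hsv[...,1]<60)&(P[...,2]>zmin if False else (P[...,2]>.09))&(P[...,2]<.108)&(abs(P[...,0]-.52)<.08)&(P[...,1]>0)&(P[...,1]<.22)
    r=cv2.minAreaRect((P[q][:,:2]*1000).astype(np.float32));print("rim",r,w2st(np.array(r[0])/1000))
    T2=T;print("handle in tool:",)
    hh=((hsv[...,0]<6)|(hsv[...,0]>174))&(hsv[...,1]>150)&(P[...,2]>.075)&(P[...,2]<.15)&(abs(P[...,0]-.51)<.06)
    Q=(P[hh]-T[:3,3])@T[:3,:3];print(Q.min(0).round(4),Q.max(0).round(4),np.median(Q,0).round(4))
E
python3 tr.py; python3 -c "
from tr import *
trayfit(load('top9'))"
```

```text
handle n 449 [0.51   0.1822 0.0884] [0.5204 0.2343 0.1222]
handle top mid [0.515  0.2106 0.1197] line 0.515 0.2106 yaw 1.47 z98 0.1215
handle station x -0.0031 y 0.2469 0.299
rim ((517.8849487304688, 105.51262664794922), (110.14550018310547, 152.67337036132812), 1.242764949798584) [0.00272946 0.17024241]
handle in tool:
[ 0.0507  0.1584 -0.0077] [0.1074 0.1974 0.0016] [ 0.0717  0.1737 -0.0029]
handle n 81 [0.5142 0.182  0.1107] [0.5224 0.2319 0.1291]
handle top mid [0.5183 0.2068 0.1253] line 0.5193 0.2052 yaw -1.1 z98 0.129
handle station x 0.0005 y 0.2468 0.2965
```

```bash
python3 -c "
from h import *
from station import arm
s=arm.get_state()
delta(s,[.516,.2665,.149],ori(91.4,45))
"
```

```text
dp tool mm [ 84.2 114.1  -5.3] rot deg [ 0.08 -0.3  -3.65]
```

Call:
move_arm(
  deltas=[
    {"dp":[21,28,-1.3],"rotation":[0,-0.3,-3.6]},
    {"dp":[21,28,-1.3],"rotation":[0,0,0]},
    {"dp":[21,28,-1.3],"rotation":[0,0,0]},
    {"dp":[21,28,-1.3],"rotation":[0,0,0]},
    {"dp":[0,0,0],"rotation":[0,0,0]},
  ],
)

```text
t: 10.42
eef_pos: [0.5148, 0.2745, 0.1423]
ee_rot: [-1.571, 0.775, 1.598]
force: [0.0, -1.3, -1.7]
width: 0.0285
```

```bash
python3 -c "
from h import *
from tr import trayfit
from station import arm
s=arm.get_state();show(s);T=tool(s)
delta(s,[.516,.2205,.103],ori(91.4,45))
f=arm.grab_frame('wrist');np.savez('pics/wrist10.npz',**f);cv2.imwrite('pics/wrist10.png',cv2.cvtColor(f['pixels'],cv2.COLOR_RGB2BGR))
trayfit(f,T)
"
```

```text
t 10.42 p [0.5148 0.2745 0.1423] rpy [-90.    44.43  91.54] F [ 0.  -1.3 -1.7] w 0.0285 q [ 1.06  0.61 -0.18  0.37 -1.49 -1.2 ]
dp tool mm [-11.1  65.8   0.3] rot deg [0.09 0.1  0.57]
handle n 1124 [0.5111 0.183  0.0883] [0.5224 0.2351 0.1254]
handle top mid [0.5167 0.2138 0.1231] line 0.5167 0.2138 yaw 1.23 z98 0.1248
handle station x -0.0014 y 0.2477 0.2998
```

View pics/wrist10.png

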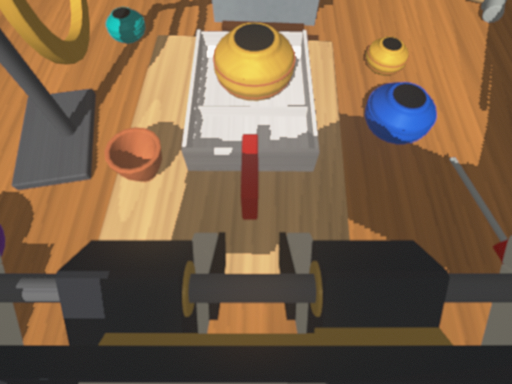

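The handle, at (249,175), lines up with the fingers. I'll advance.

Call:
move_arm(
  deltas=[
    {"dp":[-6,20,-0.5],"rotation":[0,0,0.5]},
    {"dp":[-4,20,-0.5],"rotation":[0,0,0]},
    {"dp":[0,17,0],"rotation":[0,0,0]},
    {"dp":[0,8,0],"rotation":[0,0,0]},
  ],
)

```text
t: 10.8
eef_pos: [0.5226, 0.2265, 0.1144]
ee_rot: [-1.588, 0.772, 1.591]
force: [-0.1, -0.0, 0.0]
width: 0.0289
```

```bash
python3 -c "
from h import *
from station import arm
s=arm.get_state();show(s)
delta(s,[.516,.2215,.103],ori(91.4,45))
"
```

```text
t 10.8 p [0.5226 0.2265 0.1144] rpy [-90.96  44.23  91.13] F [-0.1 -0.   0. ] w 0.0289 q [ 1.02  0.59 -0.3   0.41 -1.37 -1.22]
dp tool mm [ 4.5 11.5  6.9] rot deg [ 0.77 -0.2   0.77]
```

Call:
move_arm(
  deltas=[
    {"dp":[3,3,7],"rotation":[0.7,0,0.8]},
    {"dp":[1.5,7,0],"rotation":[0,0,0]},
  ],
)

```text
t: 10.97
eef_pos: [0.5168, 0.2234, 0.1077]
ee_rot: [-1.58, 0.782, 1.586]
force: [0.3, -0.3, -0.0]
width: 0.0284
```

```bash
python3 -c "
from h import *
from station import arm
s=arm.get_state();show(s)
delta(s,[.516,.2215,.103],ori(91.4,45))
"
```

```text
t 10.97 p [0.5168 0.2234 0.1077] rpy [-90.55  44.8   90.86] F [ 0.3 -0.3 -0. ] w 0.0284 q [ 1.02  0.6  -0.31  0.41 -1.37 -1.23]
dp tool mm [2.  4.7 0.9] rot deg [ 0.17 -0.38  0.2 ]
```

Close, with full grip.

Call:
move_arm(
  deltas=[
    {"dp":[2,5,1],"rotation":[0,-0.3,0]},
    {"dp":[0.5,1.5,0],"rotation":[0,0,0]},
    {"dp":[0.5,0.7,0],"rotation":[0,0,0]},
    {"dp":[0,0.5,0],"rotation":[0,0,0]},
  ],
  jaw=255,
  squeeze=60,
)

```text
t: 11.3
eef_pos: [0.5168, 0.2223, 0.1014]
ee_rot: [-1.578, 0.779, 1.593]
force: [-1.6, -0.1, 2.8]
width: 0.0113
```

```bash
python3 -c "
from h import *
from station import arm
s=arm.get_state();show(s)
delta(s,[.516,.2215,.103],ori(91.4,45))
"
```

```text
t 11.3 p [0.5168 0.2223 0.1014] rpy [-90.42  44.65  91.3 ] F [-1.6 -0.1  2.8] w 0.0113 q [ 1.02  0.6  -0.32  0.41 -1.35 -1.23]
dp tool mm [-1.7 -0.6  0.8] rot deg [ 0.35 -0.07  0.35]
```

Call:
move_arm(
  deltas=[
    {"dp":[-2,4,0.2],"rotation":[0.4,0.4,0]},
    {"dp":[-3.2,5.3,0.2],"rotation":[0.4,0.4,0]},
    {"dp":[-3.2,5.3,0.2],"rotation":[0.4,0.4,0]},
    {"dp":[-3.2,5.3,0],"rotation":[0.4,0.4,0]},
    {"dp":[-3.2,5.3,0],"rotation":[0.4,0.4,0]},
  ],
)

```text
t: 11.72
eef_pos: [0.5233, 0.2058, 0.1013]
ee_rot: [-1.598, 0.768, 1.544]
force: [-0.7, 7.5, 8.8]
width: 0.0117
```

```bash
cat > st.py <<'E'
from h import *
from station import arm
def st():
    s=arm.get_state();show(s);print("TCP station",w2st(s["eef_pos"]).round(4),"M",np.round(s["moment"],2))
    T=tool(s);e=np.array([-np.sin(ST_Y),np.cos(ST_Y),0])
    print("-y st in tool",(T[:3,:3].T@-e).round(3),"down",(T[:3,:3].T@[0,0,-1]).round(3),"rot to goal",(Ro.from_matrix(T[:3,:3]).inv()*ori(88.5,44.7)).as_rotvec(degrees=True).round(2))
    return s
if __name__=="__main__": st()
E
python3 st.py
```

```text
t 11.72 p [0.5233 0.2058 0.1013] rpy [-91.56  43.99  88.49] F [-0.7  7.5  8.8] w 0.0117 q [ 0.99  0.59 -0.33  0.41 -1.34 -1.24]
TCP station [0.0055 0.2706] M [ 1.73  1.04 -0.47]
-y st in tool [-0.719  0.694  0.019] down [0.695 0.719 0.02 ] rot to goal [ 1.55 -0.01  0.71]
```

Call:
move_arm(
  deltas=[
    {"dp":[-3.2,5.0,2.5],"rotation":[0.8,0,0.3]},
    {"dp":[-3.2,5.0,2.5],"rotation":[0.5,0,0.2]},
    {"dp":[-3.2,5.0,2.5],"rotation":[0.3,0,0.2]},
    {"dp":[-3.2,5.0,2.5],"rotation":[0.2,0,0]},
    {"dp":[-3.2,5.0,2],"rotation":[0,0,0]},
  ],
)

```text
t: 12.13
eef_pos: [0.5198, 0.1885, 0.1013]
ee_rot: [-1.589, 0.767, 1.544]
force: [0.9, 7.0, 7.3]
width: 0.0117
```

```bash
python3 st.py; python3 -c "
from tr import *
from station import arm
s=arm.get_state();f=arm.grab_frame('wrist');np.savez('pics/wrist11.npz',**f);cv2.imwrite('pics/wrist11.png',cv2.cvtColor(f['pixels'],cv2.COLOR_RGB2BGR))
P,hsv=trayfit(f,tool(s))
st=w2st(P[...,:2]);m=(hsv[...,1]<70)&(P[...,2]>.092)&(P[...,2]<.112)&(abs(st[...,0])<.08)&(st[...,1]>0.03)&(st[...,1]<.24)
r=cv2.minAreaRect((st[m]*1000).astype(np.float32));print('rim st',r,'rim z med L/R',np.median(P[m&(st[...,0]<-.045)][:,2]),np.median(P[m&(st[...,0]>.045)][:,2]))
"
```

```text
t 12.13 p [0.5198 0.1885 0.1013] rpy [-91.02  43.93  88.47] F [0.9 7.  7.3] w 0.0117 q [ 0.97  0.58 -0.36  0.41 -1.33 -1.24]
TCP station [0.0025 0.2533] M [1.9  0.33 0.19]
-y st in tool [-0.72   0.694  0.012] down [0.694 0.72  0.013] rot to goal [ 1.   -0.03  0.77]
handle n 2149 [0.5123 0.1485 0.0942] [0.5245 0.2008 0.126 ]
handle top mid [0.5182 0.1808 0.1233] line 0.5182 0.1808 yaw -0.93 z98 0.1247
handle station x 0.0011 y 0.2133 0.2655
rim st ((3.0263023376464844, 135.77430725097656), (110.70635986328125, 154.39137268066406), 0.7881425619125366) rim z med L/R 0.09842236510737844 0.09822077807263585
```

View pics/wrist11.png

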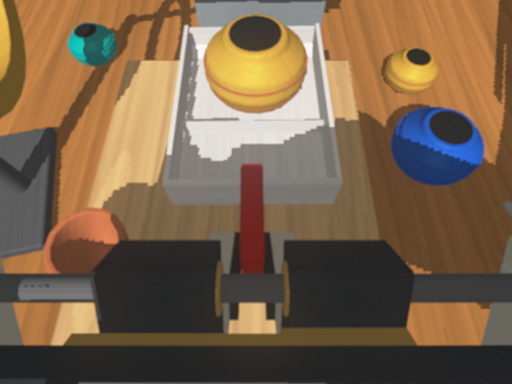

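Call:
move_arm(
  deltas=[
    {"dp":[-5.2,7.0,2.0],"rotation":[0.6,0.1,0.3]},
    {"dp":[-5.4,7.2,2.0],"rotation":[0.5,0.2,0.2]},
    {"dp":[-5.4,7.2,2.0],"rotation":[0.4,0.2,0.2]},
    {"dp":[-5.4,7.2,2],"rotation":[0.3,0.1,0.1]},
    {"dp":[-5.4,7.2,2],"rotation":[0.2,0,0]},
  ],
)

```text
t: 12.6
eef_pos: [0.5177, 0.1559, 0.1013]
ee_rot: [-1.587, 0.768, 1.531]
force: [1.1, 8.0, 9.4]
width: 0.0112
```

```bash
python3 st.py
```

```text
t 12.6 p [0.5177 0.1559 0.1013] rpy [-90.93  44.01  87.71] F [1.1 8.  9.4] w 0.0112 q [ 0.94  0.56 -0.41  0.43 -1.3  -1.24]
TCP station [0.0012 0.2206] M [1.82 0.43 0.05]
-y st in tool [-0.719  0.695 -0.002] down [0.695 0.719 0.012] rot to goal [ 0.38 -0.57  0.69]
```

Call:
move_arm(
  deltas=[
    {"dp":[-5.3,7.4,1.8],"rotation":[0.3,-0.2,0.3]},
    {"dp":[-5.3,7.4,1.8],"rotation":[0.2,-0.1,0.2]},
    {"dp":[-5.3,7.4,1.8],"rotation":[0.2,-0.1,0.2]},
    {"dp":[-5.3,7.4,1.8],"rotation":[0.2,-0.1,0.2]},
    {"dp":[-5.3,7.4,1.8],"rotation":[0.2,-0.1,0.2]},
  ],
)

```text
t: 13.02
eef_pos: [0.5173, 0.1228, 0.1013]
ee_rot: [-1.583, 0.775, 1.545]
force: [-0.3, 8.2, 9.9]
width: 0.0116
```

```bash
python3 st.py; cat > look.py <<'E'
from tr import *
from station import arm
import sys
def look(tag,zr=.029):
    s=arm.get_state();f=arm.grab_frame('wrist');np.savez(f'pics/wrist{tag}.npz',**f);cv2.imwrite(f'pics/wrist{tag}.png',cv2.cvtColor(f['pixels'],cv2.COLOR_RGB2BGR))
    P,hsv=trayfit(f,tool(s));h=w2st(s["eef_pos"])
    st=w2st(P[...,:2]);y0=h[1]-.1165
    m=(hsv[...,1]<70)&(P[...,2]>.085)&(P[...,2]<.115)&(abs(st[...,0]-h[0])<.075)&(st[...,1]>y0-.085)&(st[...,1]<y0+.07)
    r=cv2.minAreaRect((st[m]*1000).astype(np.float32));print('rim st',r)
    for a in(-.075,-.05,-.025,0,.025,.05):
        k=m&(st[...,1]>y0+a)&(st[...,1]<y0+a+.025)
        print("rim z at tray y",a,[np.median(P[k&c][:,2]).round(4) if (k&c).sum()>3 else None for c in((st[...,0]<h[0]-.045),(st[...,0]>h[0]+.045))],end=' ')
    print()
if __name__=="__main__": look(sys.argv[1])
E
python3 look.py 12
```

```text
t 13.02 p [0.5173 0.1228 0.1013] rpy [-90.67  44.4   88.55] F [-0.3  8.2  9.9] w 0.0116 q [ 0.91  0.53 -0.48  0.46 -1.26 -1.23]
TCP station [0.0017 0.1875] M [ 1.85  0.48 -0.18]
-y st in tool [-0.714  0.7    0.009] down [0.7   0.714 0.008] rot to goal [0.71 0.03 0.3 ]
handle n 2162 [0.5095 0.0826 0.0936] [0.5219 0.135  0.1256]
handle top mid [0.5157 0.1149 0.1233] line 0.5156 0.1159 yaw -0.86 z98 0.1249
handle station x 0.0003 y 0.1474 0.1997
rim st ((1.7669296264648438, 67.79369354248047), (110.69213104248047, 146.85531616210938), 0.5079418420791626)
rim z at tray y -0.075 [np.float64(0.0938), np.float64(0.0941)] rim z at tray y -0.05 [np.float64(0.0972), np.float64(0.0971)] rim z at tray y -0.025 [np.float64(0.0976), np.float64(0.0972)] rim z at tray y 0 [np.float64(0.0969), np.float64(0.0971)] rim z at tray y 0.025 [np.float64(0.0971), np.float64(0.0972)] rim z at tray y 0.05 [np.float64(0.098), np.float64(0.0976)]
```

View pics/wrist12.png

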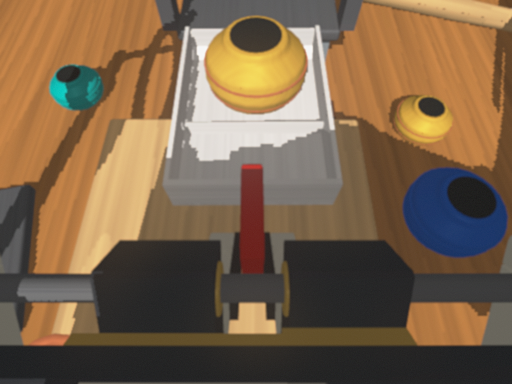

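The tray is level and straight, with the pot standing at (256,62). On I go across the gap.

Call:
move_arm(
  deltas=[
    {"dp":[-5.0,7.6,1.8],"rotation":[0.3,0,0.2]},
    {"dp":[-5.0,7.6,1.8],"rotation":[0.2,0,0.1]},
    {"dp":[-5.0,7.6,1.8],"rotation":[0.2,0,0.1]},
    {"dp":[-5.0,7.6,1.8],"rotation":[0.2,0,0.1]},
    {"dp":[-5.0,7.6,1.8],"rotation":[0.2,0,0.1]},
  ],
)

```text
t: 13.48
eef_pos: [0.519, 0.0904, 0.1013]
ee_rot: [-1.592, 0.774, 1.545]
force: [-0.9, 8.9, 12.0]
width: 0.0115
```

```bash
python3 st.py; python3 look.py 13
```

```text
t 13.48 p [0.519  0.0904 0.1013] rpy [-91.21  44.35  88.51] F [-0.9  8.9 12. ] w 0.0115 q [ 0.87  0.51 -0.54  0.5  -1.21 -1.24]
TCP station [0.0042 0.1552] M [ 1.35  0.86 -0.4 ]
-y st in tool [-0.715  0.699  0.015] down [0.699 0.715 0.015] rot to goal [1.22 0.   0.35]
handle n 2136 [0.5115 0.05   0.0946] [0.5234 0.1026 0.1257]
handle top mid [0.5173 0.0829 0.1233] line 0.5173 0.0829 yaw -1.0 z98 0.1249
handle station x 0.0028 y 0.1147 0.1674
rim st ((13.782913208007812, 31.250564575195312), (129.93710327148438, 155.59341430664062), 0.3788633942604065)
rim z at tray y -0.075 [np.float64(0.0939), np.float64(0.0938)] rim z at tray y -0.05 [np.float64(0.0978), np.float64(0.097)] rim z at tray y -0.025 [np.float64(0.0975), np.float64(0.0969)] rim z at tray y 0 [np.float64(0.0972), np.float64(0.0969)] rim z at tray y 0.025 [np.float64(0.0973), np.float64(0.097)] rim z at tray y 0.05 [np.float64(0.098), np.float64(0.0977)]
```

View pics/wrist13.png

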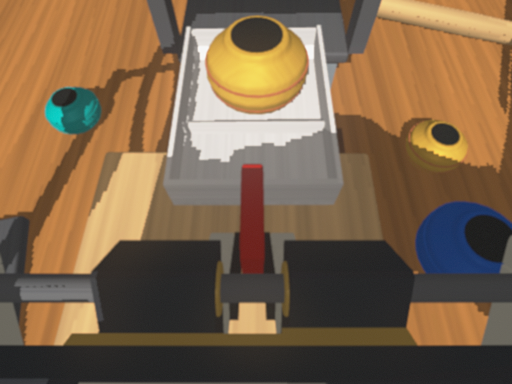

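Call:
move_arm(
  deltas=[
    {"dp":[-5.0,7.5,3],"rotation":[0.6,0,0.2]},
    {"dp":[-5.0,7.5,3],"rotation":[0.5,0,0.2]},
    {"dp":[-5.0,7.5,3],"rotation":[0.4,0,0.1]},
    {"dp":[-5.0,7.5,3],"rotation":[0.4,0,0.1]},
  ],
)

```text
t: 13.87
eef_pos: [0.5172, 0.0656, 0.1017]
ee_rot: [-1.584, 0.774, 1.544]
force: [0.2, 11.5, 14.4]
width: 0.0116
```

```bash
python3 st.py; python3 look.py 14
```

```text
t 13.87 p [0.5172 0.0656 0.1017] rpy [-90.77  44.35  88.44] F [ 0.2 11.5 14.4] w 0.0116 q [ 0.84  0.49 -0.57  0.52 -1.19 -1.23]
TCP station [0.0031 0.1303] M [ 1.6   0.46 -0.11]
-y st in tool [-0.715  0.699  0.008] down [0.699 0.715 0.01 ] rot to goal [ 0.73 -0.04  0.35]
handle n 2145 [0.5094 0.0255 0.0938] [0.5219 0.0787 0.1259]
handle top mid [0.5156 0.058  0.1236] line 0.5156 0.058 yaw -1.19 z98 0.1252
handle station x 0.0016 y 0.0901 0.1432
rim st ((12.659740447998047, 10.677726745605469), (130.09744262695312, 146.90768432617188), 0.38729047775268555)
rim z at tray y -0.075 [np.float64(0.0932), np.float64(0.0969)] rim z at tray y -0.05 [np.float64(0.0971), np.float64(0.097)] rim z at tray y -0.025 [np.float64(0.0972), np.float64(0.0967)] rim z at tray y 0 [np.float64(0.0966), np.float64(0.0968)] rim z at tray y 0.025 [np.float64(0.0974), np.float64(0.0971)] rim z at tray y 0.05 [np.float64(0.0978), np.float64(0.0977)]
```

Call:
move_arm(
  deltas=[
    {"dp":[-5.7,6.9,2.5],"rotation":[0.4,0,0.2]},
    {"dp":[-5.7,6.9,2.5],"rotation":[0.3,0,0.2]},
    {"dp":[-5.7,6.7,2.5],"rotation":[0.3,0,0.1]},
  ],
)

```text
t: 14.17
eef_pos: [0.5157, 0.046, 0.1023]
ee_rot: [-1.583, 0.772, 1.542]
force: [0.4, 3.6, 1.7]
width: 0.0114
```

```bash
python3 st.py
```

```text
t 14.17 p [0.5157 0.046  0.1023] rpy [-90.68  44.25  88.32] F [0.4 3.6 1.7] w 0.0114 q [ 0.81  0.47 -0.6   0.54 -1.17 -1.23]
TCP station [0.0021 0.1107] M [3.47 0.19 0.08]
-y st in tool [-0.716  0.698  0.005] down [0.698 0.716 0.009] rot to goal [ 0.56 -0.13  0.45]
```

Call:
move_arm(
  deltas=[
    {"dp":[-4.5,6.9,2.2],"rotation":[0.3,0,0.2]},
    {"dp":[-4.5,6.9,2.2],"rotation":[0.2,0,0.1]},
    {"dp":[-4.5,6.9,2.2],"rotation":[0.2,0,0.1]},
  ],
)

```text
t: 14.42
eef_pos: [0.511, 0.0244, 0.0971]
ee_rot: [-1.576, 0.774, 1.541]
force: [0.9, 7.5, 5.5]
width: 0.0116
```

```bash
python3 st.py; python3 look.py 15
```

```text
t 14.42 p [0.511  0.0244 0.0971] rpy [-90.31  44.34  88.31] F [0.9 7.5 5.5] w 0.0116 q [ 0.79  0.47 -0.64  0.56 -1.15 -1.23]
TCP station [-0.0021  0.089 ] M [ 2.17 -0.22  0.44]
-y st in tool [-0.715  0.699  0.001] down [0.699 0.715 0.004] rot to goal [ 0.18 -0.13  0.36]
handle n 2190 [ 0.5031 -0.0156  0.0874] [0.5157 0.0367 0.1213]
handle top mid [0.5095 0.0169 0.1192] line 0.5095 0.0169 yaw -1.41 z98 0.1208
handle station x -0.0034 y 0.0489 0.1012
rim st ((-2.3177566528320312, -29.21379852294922), (110.62447357177734, 144.062255859375), 0.48728910088539124)
rim z at tray y -0.075 [np.float64(0.0912), np.float64(0.0901)] rim z at tray y -0.05 [np.float64(0.0952), np.float64(0.0952)] rim z at tray y -0.025 [np.float64(0.095), np.float64(0.095)] rim z at tray y 0 [np.float64(0.0948), np.float64(0.0946)] rim z at tray y 0.025 [np.float64(0.0945), np.float64(0.0945)] rim z at tray y 0.05 [np.float64(0.0945), np.float64(0.0944)]
```

View pics/wrist15.png

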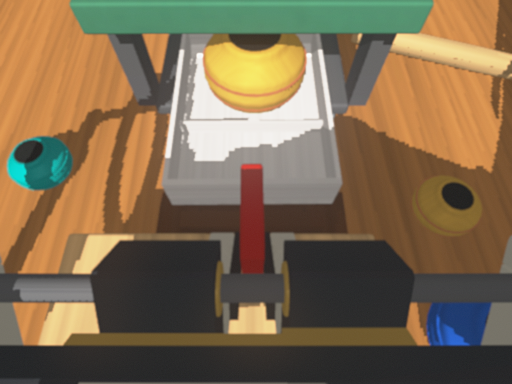

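The tray is over the gap and level on the steel deck: rim 94.5–95 mm along its length. Onward under the beam.

Call:
move_arm(
  deltas=[
    {"dp":[-6.3,6.6,1],"rotation":[0.1,0,0.2]},
    {"dp":[-6.3,6.6,1],"rotation":[0.1,0,0.1]},
    {"dp":[-6.3,6.6,1],"rotation":[0.1,0,0.1]},
    {"dp":[-6.3,6.6,1],"rotation":[0.1,0,0.1]},
    {"dp":[-6.3,6.6,1],"rotation":[0.1,0,0.1]},
  ],
)

```text
t: 14.88
eef_pos: [0.5091, -0.0198, 0.0982]
ee_rot: [-1.576, 0.785, 1.543]
force: [1.3, 6.4, 4.8]
width: 0.0116
```

```bash
python3 st.py; python3 look.py 16
```

```text
t 14.88 p [ 0.5091 -0.0198  0.0982] rpy [-90.31  44.97  88.39] F [1.3 6.4 4.8] w 0.0116 q [ 0.72  0.44 -0.71  0.62 -1.11 -1.23]
TCP station [-0.0028  0.0447] M [2.82 0.11 0.02]
-y st in tool [-0.708  0.707  0.002] down [0.707 0.708 0.004] rot to goal [ 0.23 -0.08 -0.27]
handle n 2222 [ 0.5012 -0.0601  0.0902] [ 0.5139 -0.0075  0.1226]
handle top mid [ 0.5075 -0.0281  0.1201] line 0.5075 -0.0281 yaw -1.4 z98 0.1216
handle station x -0.0042 y 0.0043 0.057
rim st ((-3.710186004638672, -40.36016082763672), (77.1051025390625, 110.85184478759766), 89.98979949951172)
rim z at tray y -0.075 [None, None] rim z at tray y -0.05 [None, None] rim z at tray y -0.025 [np.float64(0.0869), np.float64(0.0869)] rim z at tray y 0 [np.float64(0.0949), np.float64(0.0947)] rim z at tray y 0.025 [np.float64(0.0949), np.float64(0.0949)] rim z at tray y 0.05 [np.float64(0.0949), np.float64(0.095)]
```

View pics/wrist16.png

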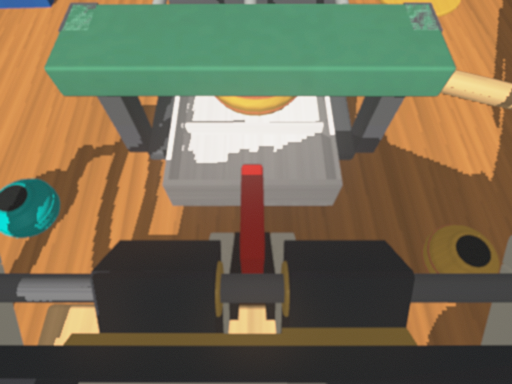

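Call:
move_arm(
  deltas=[
    {"dp":[-6.3,6.6,1],"rotation":[0.1,0,0]},
    {"dp":[-6.3,6.6,1],"rotation":[0.1,0,0]},
    {"dp":[-6.3,6.6,1],"rotation":[0.1,0,0]},
    {"dp":[-6.3,6.6,1],"rotation":[0.1,0,0]},
    {"dp":[-6.3,6.6,1],"rotation":[0.1,0,0]},
  ],
)

```text
t: 15.35
eef_pos: [0.5067, -0.0641, 0.0984]
ee_rot: [-1.575, 0.782, 1.542]
force: [-0.1, 7.2, 4.5]
width: 0.0119
```

```bash
python3 st.py; python3 look.py 17
```

```text
t 15.35 p [ 0.5067 -0.0641  0.0984] rpy [-90.27  44.8   88.37] F [-0.1  7.2  4.5] w 0.0119 q [ 0.65  0.41 -0.77  0.69 -1.06 -1.23]
TCP station [-0.004   0.0004] M [3.02 0.07 0.09]
-y st in tool [-0.71   0.705  0.001] down [0.705 0.71  0.003] rot to goal [ 0.18 -0.09 -0.1 ]
handle n 2160 [ 0.4988 -0.0974  0.09  ] [ 0.5116 -0.0509  0.1228]
handle top mid [ 0.5052 -0.0712  0.1203] line 0.5052 -0.0712 yaw -1.17 z98 0.1218
handle station x -0.0053 y -0.0328 0.0134
rim st ((-4.671001434326172, -119.9081802368164), (110.40167236328125, 147.6090545654297), 0.07997088879346848)
rim z at tray y -0.075 [np.float64(0.0921), np.float64(0.0916)] rim z at tray y -0.05 [np.float64(0.0955), np.float64(0.0954)] rim z at tray y -0.025 [None, None] rim z at tray y 0 [None, None] rim z at tray y 0.025 [None, None] rim z at tray y 0.05 [np.float64(0.0928), np.float64(0.0928)]
```

View pics/wrist17.png

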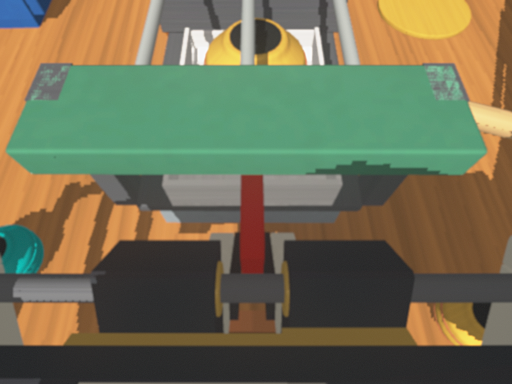

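Call:
move_arm(
  deltas=[
    {"dp":[-6,6.3,0.8],"rotation":[0.1,0,0]},
    {"dp":[-5.5,5.8,0.6],"rotation":[0.1,0,0]},
  ],
)

```text
t: 15.57
eef_pos: [0.5057, -0.081, 0.0984]
ee_rot: [-1.574, 0.782, 1.542]
force: [-0.3, 6.9, 4.7]
width: 0.0115
```

```bash
python3 st.py
```

```text
t 15.57 p [ 0.5057 -0.081   0.0984] rpy [-90.17  44.78  88.35] F [-0.3  6.9  4.7] w 0.0115 q [ 0.62  0.41 -0.79  0.71 -1.04 -1.22]
TCP station [-0.0046 -0.0166] M [ 2.84  0.06 -0.13]
-y st in tool [-0.71   0.704 -0.   ] down [0.704 0.71  0.002] rot to goal [ 0.07 -0.11 -0.08]
```

~12 mm to go; small steps, watching the force.

Call:
move_arm(
  deltas=[
    {"dp":[-4,4.2,0.5],"rotation":[0,0,0]},
    {"dp":[-4,4.2,0.5],"rotation":[0,0,0]},
  ],
)

```text
t: 15.73
eef_pos: [0.5055, -0.0921, 0.0984]
ee_rot: [-1.576, 0.781, 1.542]
force: [0.8, 6.4, 5.0]
width: 0.0115
```

```bash
python3 st.py
```

```text
t 15.73 p [ 0.5055 -0.0921  0.0984] rpy [-90.31  44.74  88.33] F [0.8 6.4 5. ] w 0.0115 q [ 0.59  0.4  -0.8   0.74 -1.03 -1.23]
TCP station [-0.0045 -0.0277] M [ 2.95  0.14 -0.06]
-y st in tool [-0.71   0.704  0.001] down [0.704 0.71  0.004] rot to goal [ 0.18 -0.12 -0.04]
```

Call:
move_arm(
  deltas=[
    {"dp":[-4,4.2,0.3],"rotation":[0,0,0]},
  ],
)

```text
t: 15.82
eef_pos: [0.5082, -0.0945, 0.0984]
ee_rot: [-1.583, 0.776, 1.542]
force: [-19.0, 56.9, 24.1]
width: 0.0115
```

Call:
move_arm(
  deltas=[
    {"dp":[-4,4.2,0.3],"rotation":[0,0,0]},
  ],
)

```text
t: 15.9
eef_pos: [0.5123, -0.0942, 0.0984]
ee_rot: [-1.593, 0.767, 1.541]
force: [-28.8, 70.6, 27.9]
width: 0.0118
```

Call:
move_arm(
  deltas=[
    {"dp":[-4,4.2,0.3],"rotation":[0,0,0]},
  ],
)

```text
t: 15.98
eef_pos: [0.5163, -0.0933, 0.0983]
ee_rot: [-1.603, 0.757, 1.542]
force: [-23.3, 53.4, 22.3]
width: 0.0116
```

```bash
python3 st.py
```

```text
t 15.98 p [ 0.5163 -0.0933  0.0983] rpy [-91.86  43.39  88.37] F [-23.3  53.4  22.3] w 0.0116 q [ 0.57  0.39 -0.81  0.77 -0.99 -1.23]
TCP station [ 0.0064 -0.0286] M [10.81  6.99 -6.32]
-y st in tool [-0.727  0.687  0.02 ] down [0.687 0.726 0.024] rot to goal [ 1.77 -0.12  1.31]
```

The stop was reached at TCP y -0.030 and the force shot up. I'll relax now.

Call:
move_arm(
  deltas=[
    {"dp":[0,0,3],"rotation":[0.8,0,0.6]},
  ],
)

```text
t: 16.07
eef_pos: [0.5137, -0.0918, 0.0987]
ee_rot: [-1.592, 0.765, 1.541]
force: [-4.7, -3.9, -1.6]
width: 0.0115
```

```bash
python3 st.py;python3 look.py 18
```

```text
t 16.07 p [ 0.5137 -0.0918  0.0987] rpy [-91.24  43.85  88.31] F [-4.7 -3.9 -1.6] w 0.0115 q [ 0.58  0.39 -0.8   0.75 -1.01 -1.22]
TCP station [ 0.0037 -0.0271] M [ 1.42  1.54 -1.36]
-y st in tool [-0.721  0.693  0.012] down [0.693 0.721 0.016] rot to goal [ 1.11 -0.14  0.85]
handle n 778 [ 0.506  -0.0915  0.0924] [ 0.5182 -0.0793  0.1228]
handle top mid [ 0.5122 -0.0838  0.1199] line 0.5121 -0.0831 yaw -51.0 z98 0.1222
handle station x 0.002 y -0.0271 -0.0148
rim st ((3.774017333984375, -174.43331909179688), (101.95735168457031, 149.997314453125), 89.87079620361328)
rim z at tray y -0.075 [np.float64(0.0912), np.float64(0.0954)] rim z at tray y -0.05 [np.float64(0.0952), np.float64(0.0953)] rim z at tray y -0.025 [np.float64(0.0953), np.float64(0.0952)] rim z at tray y 0 [np.float64(0.0956), np.float64(0.0956)] rim z at tray y 0.025 [None, None] rim z at tray y 0.05 [None, None]
```

View pics/wrist18.png

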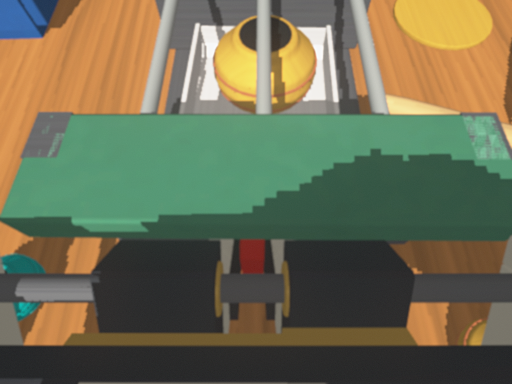

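It recoiled about 2.7 mm. I'll press it home gently, one small row at a time.

Call:
move_arm(
  deltas=[
    {"dp":[-2.2,2.4,1.5],"rotation":[0.4,0,0.3]},
  ],
)

```text
t: 16.2
eef_pos: [0.5122, -0.0939, 0.0983]
ee_rot: [-1.584, 0.772, 1.543]
force: [-3.9, 19.7, 8.1]
width: 0.0114
```

```bash
python3 st.py
```

```text
t 16.2 p [ 0.5122 -0.0939  0.0983] rpy [-90.74  44.24  88.39] F [-3.9 19.7  8.1] w 0.0114 q [ 0.58  0.4  -0.8   0.75 -1.02 -1.22]
TCP station [ 0.0023 -0.0293] M [ 5.33  1.21 -0.99]
-y st in tool [-0.716  0.698  0.007] down [0.698 0.716 0.009] rot to goal [ 0.67 -0.08  0.46]
```

Call:
move_arm(
  deltas=[
    {"dp":[-1.6,1.7,1],"rotation":[0.2,0,0.2]},
  ],
)

```text
t: 16.28
eef_pos: [0.5125, -0.0941, 0.0983]
ee_rot: [-1.583, 0.774, 1.543]
force: [-8.6, 25.3, 11.1]
width: 0.0115
```

```bash
python3 st.py;python3 look.py 19
```

```text
t 16.28 p [ 0.5125 -0.0941  0.0983] rpy [-90.69  44.32  88.43] F [-8.6 25.3 11.1] w 0.0115 q [ 0.58  0.4  -0.8   0.75 -1.02 -1.22]
TCP station [ 0.0026 -0.0294] M [ 5.71  2.71 -2.47]
-y st in tool [-0.715  0.699  0.007] down [0.699 0.715 0.009] rot to goal [ 0.64 -0.05  0.38]
handle n 681 [ 0.5052 -0.0904  0.092 ] [ 0.5172 -0.0814  0.1223]
handle top mid [ 0.5112 -0.0849  0.1193] line 0.5127 -0.0842 yaw -75.79 z98 0.1219
handle station x 0.0011 y -0.026 -0.0169
rim st ((2.7639617919921875, -174.14730834960938), (102.07999420166016, 150.00242614746094), 89.77654266357422)
rim z at tray y -0.075 [np.float64(0.0915), np.float64(0.0946)] rim z at tray y -0.05 [np.float64(0.0951), np.float64(0.0951)] rim z at tray y -0.025 [np.float64(0.0951), np.float64(0.0951)] rim z at tray y 0 [np.float64(0.0953), np.float64(0.0953)] rim z at tray y 0.025 [None, None] rim z at tray y 0.05 [None, None]
```

It's in firm contact: 25 N and no further travel. Now I'll open the jaws in place with a slight forward hold.

Call:
move_arm(
  deltas=[
    {"dp":[-0.6,0.6,0],"rotation":[0,0,0]},
    {"dp":[-0.3,0.5,0],"rotation":[0,0,0]},
    {"dp":[0,0,0],"rotation":[0,0,0]},
    {"dp":[0,0,0],"rotation":[0,0,0]},
  ],
  jaw=160,
)

```text
t: 16.67
eef_pos: [0.5107, -0.096, 0.0976]
ee_rot: [-1.579, 0.776, 1.545]
force: [0.0, 0.4, -0.7]
width: 0.0307
```

```bash
python3 st.py;python3 look.py 20
```

```text
t 16.67 p [ 0.5107 -0.096   0.0976] rpy [-90.46  44.48  88.51] F [ 0.   0.4 -0.7] w 0.0307 q [ 0.58  0.4  -0.8   0.75 -1.02 -1.22]
TCP station [ 0.0008 -0.0314] M [ 2.32  0.12 -0.07]
-y st in tool [-0.713  0.701  0.006] down [0.701 0.713 0.006] rot to goal [0.46 0.   0.22]
handle n 548 [ 0.5055 -0.0895  0.1036] [ 0.5164 -0.081   0.1223]
handle top mid [ 0.5111 -0.0845  0.1193] line 0.5119 -0.085 yaw 54.78 z98 0.1217
handle station x 0.0009 y -0.0248 -0.0164
rim st ((0.7987442016601562, -173.8759002685547), (102.81554412841797, 149.97186279296875), 89.99221801757812)
rim z at tray y -0.075 [np.float64(0.0969), np.float64(0.0958)] rim z at tray y -0.05 [np.float64(0.0951), np.float64(0.0948)] rim z at tray y -0.025 [np.float64(0.0952), np.float64(0.0949)] rim z at tray y 0 [np.float64(0.0953), np.float64(0.095)] rim z at tray y 0.025 [None, None] rim z at tray y 0.05 [None, None]
```

View pics/wrist20.png

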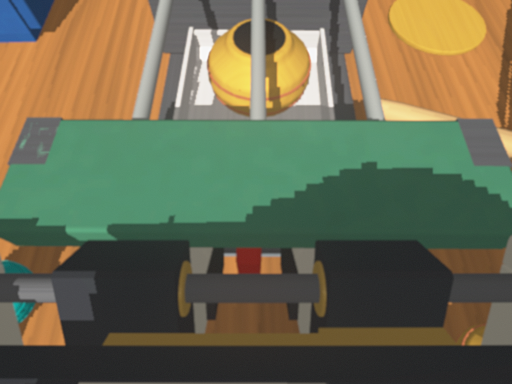

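Released with no force. I'll back off along the tool axis.

Call:
move_arm(
  deltas=[
    {"dp":[0,-8,0],"rotation":[0,0,0]},
    {"dp":[0.5,-12,0],"rotation":[0,0,0]},
    {"dp":[0.5,-20,0],"rotation":[0,0,0]},
    {"dp":[0,-30,0],"rotation":[0,0,0]},
  ],
)

```text
t: 17.05
eef_pos: [0.5062, -0.0506, 0.1457]
ee_rot: [-1.564, 0.783, 1.547]
force: [1.1, 0.5, -0.2]
width: 0.0324
```

```bash
python3 st.py
```

```text
t 17.05 p [ 0.5062 -0.0506  0.1457] rpy [-89.59  44.85  88.62] F [ 1.1  0.5 -0.2] w 0.0324 q [ 0.68  0.36 -0.7   0.62 -1.17 -1.15]
TCP station [-0.0049  0.0139] M [ 2.29 -0.12  0.16]
-y st in tool [-0.709  0.705 -0.003] down [ 0.705  0.709 -0.005] rot to goal [-0.33  0.08 -0.15]
```

Call:
move_arm(
  deltas=[
    {"dp":[0,-40,0],"rotation":[0,0,0]},
    {"dp":[0,-40,0],"rotation":[0,0,0]},
    {"dp":[-15,-30,0],"rotation":[0,0,0]},
    {"dp":[-15,-15,0],"rotation":[0,0,0]},
  ],
)

```text
t: 17.38
eef_pos: [0.5065, 0.0219, 0.2603]
ee_rot: [-1.553, 0.783, 1.554]
force: [0.9, 0.3, 0.1]
width: 0.0326
```

```bash
python3 st.py; python3 look.py 21; python3 -c "
from h import *
from station import arm
for n in ('scene','top'):
    f=arm.grab_frame(n);np.savez(f'pics/{n}21.npz',**f);cv2.imwrite(f'pics/{n}21.png',cv2.cvtColor(f['pixels'],cv2.COLOR_RGB2BGR))
"
```

```text
t 17.38 p [0.5065 0.0219 0.2603] rpy [-88.99  44.89  89.01] F [0.9 0.3 0.1] w 0.0326 q [ 0.8   0.28 -0.47  0.49 -1.47 -1.04]
TCP station [-0.0065  0.0863] M [ 2.42 -0.1   0.09]
-y st in tool [-0.708  0.706 -0.003] down [ 0.706  0.708 -0.012] rot to goal [-0.65  0.36 -0.19]
handle n 239 [ 0.5052 -0.0966  0.0856] [ 0.516  -0.0807  0.1222]
handle top mid [ 0.5105 -0.0872  0.1193] line 0.5105 -0.0872 yaw -6.07 z98 0.1216
handle station x 0.0006 y -0.032 -0.0162
rim st ((-80.76976776123047, -45.43701171875), (0.717661440372467, 11.637370109558105), 2.73972749710083)
rim z at tray y -0.075 [None, None] rim z at tray y -0.05 [None, None] rim z at tray y -0.025 [np.float64(0.092), None] rim z at tray y 0 [None, None] rim z at tray y 0.025 [None, None] rim z at tray y 0.05 [None, None]
```

View pics/wrist21.png

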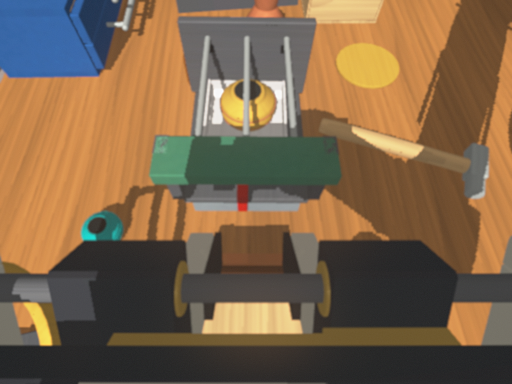

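View pics/scene21.png

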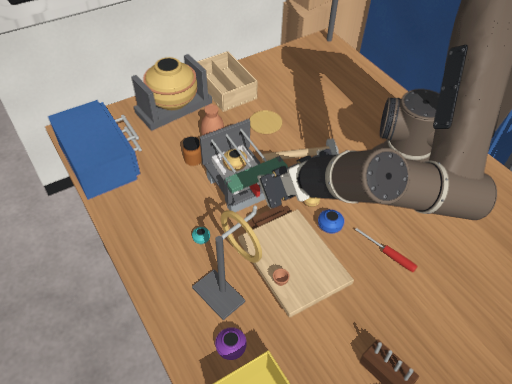

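View pics/top21.png

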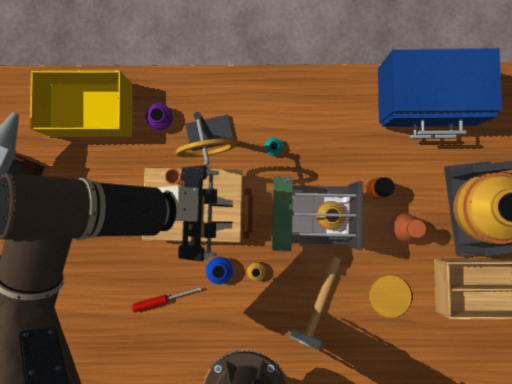

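The tray is in the steel bay at top (325,213) with the pot standing at (333,215). The hoop hangs at (205,147), and the cup, jug and jar look unmoved. I'll check the gap between nose and stop.

```bash
python3 -c "
from h import *
from station import arm
f=load('top21');P=pts(f);st=w2st(P[...,:2])
# depth profile along y at station x=-30,-0.045..
for x in(-.04,-.025,.025,.04):
    m=(abs(st[...,0]-x)<.008)&(st[...,1]<-.17)&(st[...,1]>-.25)
    idx=np.argsort(st[m][:,1]);a=np.c_[st[m][:,1],P[m][:,2]][idx];
    print(x,[(round(a[(a[:,0]>y)&(a[:,0]<=y+.004)][:,1].mean()*1000) if ((a[:,0]>y)&(a[:,0]<=y+.004)).any() else None) for y in np.arange(-.242,-.17,.004)])
c=cv2.cvtColor(f['pixels'][170:255,265:370],cv2.COLOR_RGB2BGR);cv2.imwrite('pics/c_home.png',cv2.resize(c,(735,595),interpolation=cv2.INTER_CUBIC))
w=load('wrist21');c=cv2.cvtColor(w['pixels'][10:215,140:350],cv2.COLOR_RGB2BGR);cv2.imwrite('pics/c_homew.png',cv2.resize(c,(612,598),interpolation=cv2.INTER_CUBIC))
a=load('top0')
def c(f,box,z):
    P=pts(f);x0,y0,x1,y1=box;q=P[y0:y1,x0:x1].reshape(-1,3);q=q[q[:,2]>z];return q.mean(0).round(4)
for n,b,z in(('jug',(393,213,428,243),.06),('jar',(365,175,397,200),.05),('cup',(164,168,182,186),.085)): print(n,c(a,b,z),c(f,b,z))
"
```

```text
-0.04 [None, 180, 184, 184, 183, 139, 88, 78, 76, 73, 73, 83, 93, 103, 97, 114, 91, 91]
-0.025 [None, None, 184, 183, 183, 136, 88, 77, 77, 80, 107, 111, 112, 114, 118, 118, 119, 121]
0.025 [None, None, 182, 183, 185, 139, 85, 76, 75, 74, 89, 109, 110, 113, 113, 113, 116, 117]
0.04 [None, None, 184, 184, 184, 138, 93, 108, 89, 101, 101, 97, 90, 81, 99, 99, 87, 103]
jug [ 0.4693 -0.4434  0.0992] [ 0.4693 -0.4434  0.0994]
jar [ 0.5795 -0.3822  0.0794] [ 0.5795 -0.3822  0.0796]
cup [0.6127 0.1892 0.1003] [0.6112 0.1845 0.1152]
```

View pics/c_home.png

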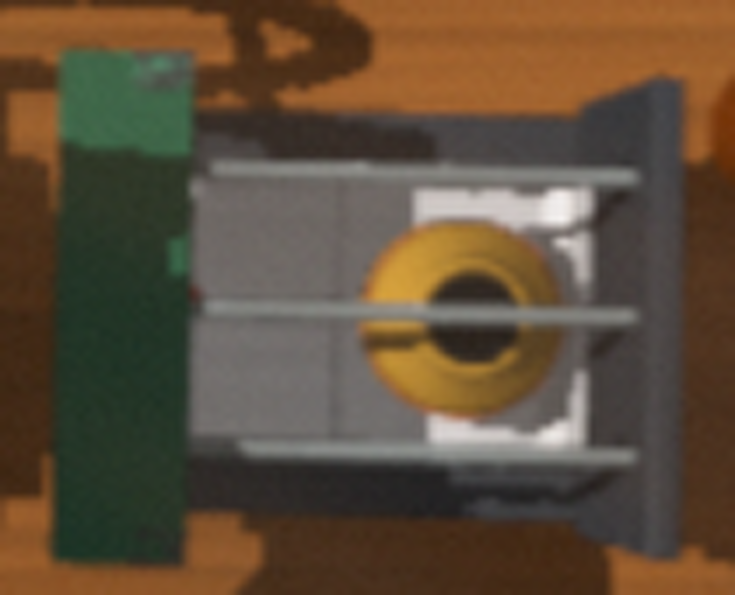

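View pics/c_homew.png

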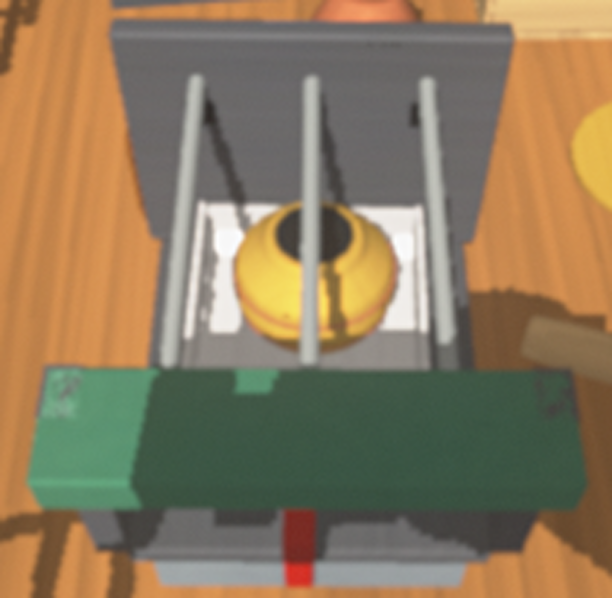

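By the handle end, the nose is within about 1 mm of the stop, but it may have recoiled a little on release. There's plenty of time, so I'll give one light push on the handle's end with shut fingers.

```bash
python3 -c "
from h import *
from station import arm
s=arm.get_state()
delta(s,st2w(.0008,.03,.12),ori(88.5,45))
"
```

```text
dp tool mm [ 59.1 137.   -9.5] rot deg [-0.67  0.26  0.18]
```

Call:
move_arm(
  deltas=[
    {"dp":[15,34,-2],"rotation":[-0.6,0.2,0]},
    {"dp":[15,34,-2],"rotation":[0,0,0]},
    {"dp":[15,34,-2],"rotation":[0,0,0]},
    {"dp":[12,28,-2],"rotation":[0,0,0]},
    {"dp":[0,0,0],"rotation":[0,0,0]},
  ],
  jaw=255,
  squeeze=20,
)

```text
t: 17.95
eef_pos: [0.5103, -0.0322, 0.1214]
ee_rot: [-1.568, 0.777, 1.545]
force: [-0.4, -0.6, -0.4]
width: 0.0051
```

```bash
python3 st.py; python3 -c "
from h import *
from station import arm
s=arm.get_state()
delta(s,st2w(.0008,.0,.096),ori(88.5,45))
"
```

```text
t 17.95 p [ 0.5103 -0.0322  0.1214] rpy [-89.86  44.51  88.55] F [-0.4 -0.6 -0.4] w 0.0051 q [ 0.7   0.4  -0.69  0.61 -1.14 -1.18]
TCP station [-0.0012  0.0324] M [ 2.18  0.19 -0.09]
-y st in tool [-0.713  0.701 -0.001] down [ 0.701  0.713 -0.002] rot to goal [-0.1   0.04  0.19]
dp tool mm [-5.3 40.8 -2.1] rot deg [-0.1   0.04  0.49]
```

Call:
move_arm(
  deltas=[
    {"dp":[-2.5,20,-1],"rotation":[0,0,0.3]},
    {"dp":[-2.5,18,-1],"rotation":[0,0,0.2]},
    {"dp":[0,0,0],"rotation":[0,0,0]},
  ],
)

```text
t: 18.2
eef_pos: [0.5098, -0.0648, 0.0967]
ee_rot: [-1.561, 0.79, 1.549]
force: [-0.9, -0.3, -0.0]
width: 0.0004
```

```bash
python3 st.py
```

```text
t 18.2 p [ 0.5098 -0.0648  0.0967] rpy [-89.43  45.29  88.77] F [-0.9 -0.3 -0. ] w 0.0004 q [ 0.64  0.43 -0.75  0.68 -1.07 -1.22]
TCP station [-0.0009 -0.0003] M [ 2.28  0.09 -0.09]
-y st in tool [-0.704  0.711 -0.002] down [ 0.711  0.703 -0.007] rot to goal [-0.38  0.19 -0.59]
```

Call:
move_arm(
  deltas=[
    {"dp":[-3.5,3.5,0],"rotation":[0,0,0]},
    {"dp":[-2,2,0],"rotation":[0,0,0]},
  ],
)

```text
t: 18.37
eef_pos: [0.5097, -0.073, 0.0977]
ee_rot: [-1.56, 0.792, 1.549]
force: [-1.3, 0.0, 0.7]
width: 0.0001
```

```bash
python3 st.py
```

```text
t 18.37 p [ 0.5097 -0.073   0.0977] rpy [-89.37  45.37  88.77] F [-1.3  0.   0.7] w 0.0001 q [ 0.63  0.42 -0.76  0.7  -1.06 -1.22]
TCP station [-0.0008 -0.0084] M [2.33 0.02 0.07]
-y st in tool [-0.703  0.712 -0.003] down [ 0.712  0.703 -0.008] rot to goal [-0.44  0.19 -0.67]
```

Call:
move_arm(
  deltas=[
    {"dp":[-1.4,1.4,0],"rotation":[0,0,0]},
  ],
)

```text
t: 18.45
eef_pos: [0.51, -0.0747, 0.0984]
ee_rot: [-1.561, 0.791, 1.549]
force: [-1.3, 2.5, -0.5]
width: 0.0007
```

```bash
python3 st.py
```

```text
t 18.45 p [ 0.51   -0.0747  0.0984] rpy [-89.44  45.34  88.73] F [-1.3  2.5 -0.5] w 0.0007 q [ 0.63  0.42 -0.76  0.7  -1.06 -1.22]
TCP station [-0.0004 -0.0101] M [ 3.25  0.09 -0.15]
-y st in tool [-0.703  0.711 -0.003] down [ 0.711  0.703 -0.007] rot to goal [-0.4   0.16 -0.64]
```

Contact is starting (2.5 N), so I'll keep on in small steps.

Call:
move_arm(
  deltas=[
    {"dp":[-1.2,1.6,0.3],"rotation":[0,0,0]},
  ],
)

```text
t: 18.53
eef_pos: [0.5107, -0.0754, 0.0985]
ee_rot: [-1.564, 0.789, 1.548]
force: [-2.9, 9.3, -0.9]
width: 0.0005
```

```bash
python3 st.py
```

```text
t 18.53 p [ 0.5107 -0.0754  0.0985] rpy [-89.61  45.19  88.67] F [-2.9  9.3 -0.9] w 0.0005 q [ 0.62  0.42 -0.77  0.7  -1.06 -1.22]
TCP station [ 0.0003 -0.0108] M [ 5.11  0.67 -0.77]
-y st in tool [-0.705  0.709 -0.002] down [ 0.709  0.705 -0.005] rot to goal [-0.27  0.12 -0.49]
```

Call:
move_arm(
  deltas=[
    {"dp":[-1.6,2,0.6],"rotation":[0,0,0]},
  ],
)

```text
t: 18.62
eef_pos: [0.5118, -0.0756, 0.0983]
ee_rot: [-1.569, 0.784, 1.547]
force: [-4.2, 14.2, -0.3]
width: 0.0005
```

```bash
python3 st.py
```

```text
t 18.62 p [ 0.5118 -0.0756  0.0983] rpy [-89.87  44.93  88.63] F [-4.2 14.2 -0.3] w 0.0005 q [ 0.62  0.42 -0.77  0.71 -1.05 -1.22]
TCP station [ 0.0014 -0.011 ] M [ 6.01  0.96 -1.06]
-y st in tool [-0.708  0.706  0.001] down [ 0.706  0.708 -0.002] rot to goal [-0.04  0.09 -0.23]
```

It stalled at 14 N with no more than 0.2 mm of travel, so the tray is hard against the stop. Backing off.

Call:
move_arm(
  deltas=[
    {"dp":[5,-6,0],"rotation":[0,0,0]},
    {"dp":[4,-25,0],"rotation":[0,0,0]},
    {"dp":[0,-40,0],"rotation":[0,0,0]},
    {"dp":[0,-40,0],"rotation":[0,0,0]},
    {"dp":[-10,-35,0],"rotation":[0,0,0]},
  ],
)

```text
t: 19.03
eef_pos: [0.5103, 0.028, 0.2041]
ee_rot: [-1.556, 0.788, 1.551]
force: [2.1, -0.4, 0.3]
width: 0.0004
```

Call:
move_arm(
  deltas=[
    {"dp":[-15,-25,5],"rotation":[0,0,0]},
    {"dp":[-15,-15,5],"rotation":[0,0,0]},
    {"dp":[0,0,0],"rotation":[0,0,0]},
  ],
)

```text
t: 19.28
eef_pos: [0.5029, 0.0439, 0.2629]
ee_rot: [-1.565, 0.78, 1.551]
force: [0.2, -0.3, -1.3]
width: 0.0002
```

```bash
python3 st.py; python3 look.py 22|head -3; python3 -c "
from h import *
from station import arm
for n in ('scene','top'):
    f=arm.grab_frame(n);np.savez(f'pics/{n}22.npz',**f);cv2.imwrite(f'pics/{n}22.png',cv2.cvtColor(f['pixels'],cv2.COLOR_RGB2BGR))
    if n=='scene': cv2.imwrite('pics/c_sc22.png',cv2.resize(cv2.cvtColor(f['pixels'][120:330,180:360],cv2.COLOR_RGB2BGR),(514,600),interpolation=cv2.INTER_CUBIC))
a,b=load('scene0'),load('scene22')
for n,(x0,y0,x1,y1) in dict(jug=(198,103,224,140),jar=(182,136,204,165),cup=(270,264,291,286)).items(): print(n,np.abs(a['pixels'][y0:y1,x0:x1].astype(int)-b['pixels'][y0:y1,x0:x1]).mean())
"
```

```text
t 19.28 p [0.5029 0.0439 0.2629] rpy [-89.69  44.71  88.86] F [ 0.2 -0.3 -1.3] w 0.0002 q [ 0.84  0.28 -0.45  0.48 -1.49 -1.06]
TCP station [-0.0106  0.1083] M [ 2.42 -0.    0.01]
-y st in tool [-0.711  0.704  0.003] down [ 0.704  0.711 -0.004] rot to goal [-0.05  0.26 -0.01]
handle n 255 [ 0.5055 -0.1076  0.0861] [ 0.5173 -0.0801  0.1226]
handle top mid [ 0.5117 -0.0874  0.1192] line 0.512 -0.086 yaw -5.24 z98 0.1217
handle station x 0.0016 y -0.0431 -0.0155
jug 2.954261954261954
jar 2.2445141065830723
cup 6.062770562770563
```

View pics/c_sc22.png

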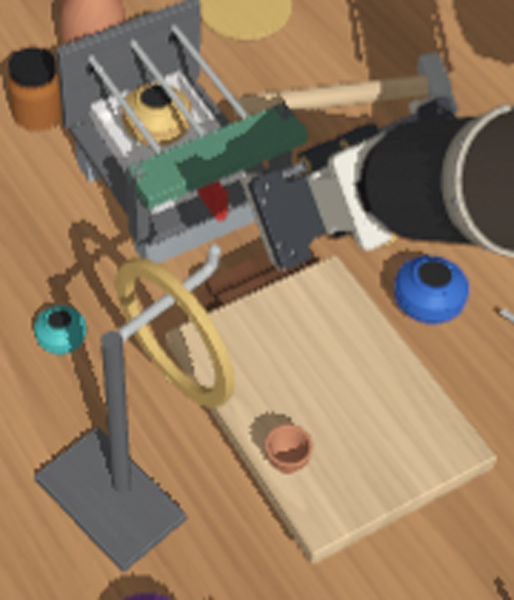

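View pics/wrist22.png

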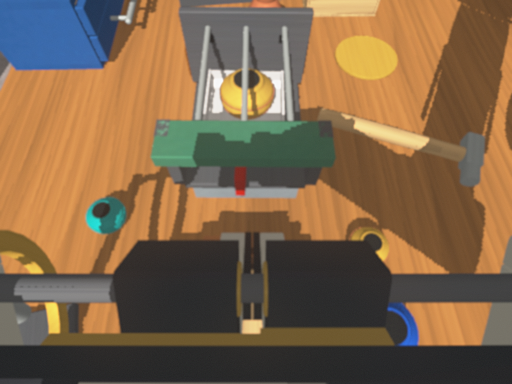

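```bash
python3 -c "
from station import arm
print(arm.job_done())"
```

```text
the job is handed in; nothing more can be done
None
```

The job is done and handed in at about 19.4 s. The hoop hangs on the J-hook and the tray, with its pot, is home against the end stop.

- **Hoop:** I pinched it by its rim and lifted it out of the rest. On the first approach it caught the hook tip while I was turning it and tilted in the pads. I backed off and it snapped flat again. I then lowered it onto the bar and let go; the last pictures show it hanging free there.
- **Tray:** I gripped the red handle with the tool leaning back 45° and pressed the tail down across the gap. The rim stayed level to about 1 mm across the gap.
- **At the stop:** I pushed for two more rows after contact before relaxing, and the wrist force peaked at 71 N (limit 120 N). The tray recoiled about 2.7 mm, so I pressed it home again and released it. I then nudged the handle end with shut fingers until it stalled at 14 N.
- **Last checks:** The pot stands in the tray, the gripper is clear of everything, and the wrist force reads about zero.
- **Cup, jug and jar:** The jug and jar positions match the start exactly, measured just before the final nudge. The cup matches only by eye in the last scene picture, because the arm spoiled its depth reading from above (5 mm apart).
- **Disagreement:** My last measurements of the handle end put the tray 1–2 mm short of home. That is within the 2 mm camera calibration, and the stall force says it is against the stop.

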